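# Close an instrument cassette with its hold-down comb and cam lock

### The arm

A 6-joint arm with a two-finger parallel gripper is mounted at the origin on the work surface. World frame = base frame: x ahead of the robot, y to its left, z up, the work surface at z = 0. Lengths are in mm, angles in rad, forces in N, time in s.
With the tool pointing down it reaches from about 350 to 850 mm from the base axis. Payload 8.1 kg.
Tool frame: the origin (TCP) lies on the centre line of the jaws, within the pads' length; the fingertips stand 19 mm ahead of it and the grasp point (between the pads) is the TCP; z points along the fingers, y is the direction in which the jaws open and shut (so a half turn about z gives the same grasp; the last joint's range is limited). The gripper opens to 93 mm and grips with 3 to 60 N. Pads are 15 mm wide; open, the fingers measure 128 mm over their backs; the gripper's body (75 mm by 188 mm) begins 65 mm behind the grasp point.
Start: joints at [1.053, 0.13, 1.488, -0, 1.523, -0.085], TCP at [251.628, 544.691, 203.035] pointing down, gripper open.
Joint ranges: [-2.96, 2.96], [-0.89, 2.26], [0.02, 2.5], [-1.34, 4.48], [0, 2.73], [-2.66, 2.66]. Speed limits (rad/s): [2.39, 2.39, 2.79, 3.14, 3.14, 3.14].

### API

Orientations are given as a unit quaternion [w, x, y, z].
In Python, from cell import sensors, cams, env gives the robot as it stands.
- The arm moves only by the tool carry_out, never from a script. Its argument "plan" is a list of rows, each an object of numbers: "dx", "dy", "dz": the shift along the tool's x, y, z in m; "wx", "wy", "wz": the turn, a rotation vector about the tool's x, y, z in rad. In form: [{"dx": .., "dy": .., "dz": .., "wx": .., "wy": .., "wz": ..}, ...]. A call has 1 to 20 rows; each row shifts and turns the pose as measured when the row begins, along the tool's axes as they then stand; what a row does not reach is not made up. A row lasts 1/12 s, in which the tool goes at most 41.7 mm and 7.16 degrees, less where a joint would pass 70% of its speed; a pose out of reach is approached as far as the arm can. A call with a gripper value outside its range is refused whole. "hand" is the opening, from 0 (shut) to 1 (fully open), set as the call begins (left out, the last holds). The fingers move at their own pace and stop on an object; "grip_force" is the grip in N (left out, the last holds). Time passes only in rows, so rows that do not move let the fingers close. It gives the time, the measured TCP pose, the force and the opening at its end, in the units of the state.
- sensors.observe(): the state, without advancing time (a new reading comes with each control period).
- cams.camera(name): name is "scene" or "top"; returns the picture (384x512x3 uint8, red, green, blue); there is no depth.
- cams.camera_model(name): a dict with "fovy" (degrees; the focal length in pixels is half the picture's height over the tangent of half this angle, whatever the lens; pixels are square), "cx", "cy" (the principal point, pixels), "dist_coeffs" ([k1, k2, p1, p2, k3] as OpenCV has them; the pictures are not rectified), "T" (4x4, takes a point from camera to world coordinates). Camera axes: x right, y down, z forward; pixel columns grow to the right and rows downward; lengths in mm; the calibration is good to about 2 mm. A picture is of the moment at which its call begins. camera_model takes no time and is no camera call.
- env.job_done(): hands the job in, once; it reports no verdict.
The state is a dict: "time": time; "joint_positions": joint angles; "qd": joint speeds; "effort": joint torques, N m; "ee_pos": TCP position; "orientation": TCP orientation; "force": force on the tool from outside, world axes, zero at the start; "torque": the same for the moment, N m; "finger_gap": finger opening in mm.
Only numpy, scipy, OpenCV 4.12 (cv2) and the standard library are available. Lean on these libraries where they do the work, as an engineer would, in place of code of your own. Each camera call takes 0.05 s, during which the arm holds its last target.

### The job

Fit the teal hold-down comb onto the leaning instrument cassette so that its four fins slide fully home between the cassette's five steel fins, its plate resting on top of them. Then turn the orange cam handle a quarter turn clockwise until it stops, so that the cam draws the comb tight against the cassette's upper rail, and let go. Do not knock over or shift the jar, the bowl or the carton.

Things in the scene. Friction and masses are not known exactly. Their poses are not given: they have to be found in the camera images.
- comb_grip (a point): Centre of the white grip bar (36 x 14 x 22 mm in x, y, z) of the loose teal comb, 0.18 kg, standing on its fins, z up. Plate 90 x 84 x 5 mm, top 29 mm below this point (18 mm free under the bar, but for two posts). Four fins under it, at y = -27, -9, 9, 27 mm: 84 mm long (x), 8 thick, 22 deep, lower edges round, 56 mm below this point. Same after half a turn about z.
- cassette: Aluminium cassette fixed on a heavy white stand, leaning 0.5 rad from level, low end to the robot. Origin: centre of its floor's top face, 72 mm above the counter. x runs up the slope, y across, z square out of the floor. Floor x -108 to 72, y -56 to 56 mm; side walls at y = 49 to 53 mm either side, 22 mm high. Upper rail x 45 to 57 mm, 40 mm high.
- fin_tops (a point): Middle of the cassette's fin tops, 30 mm (z) above its origin; axes as the cassette's. Five steel fins at y = -36, -18, 0, 18, 36 mm: 80 mm long (x), 5 thick, 30 high, round tops, gaps 13 mm. The comb's plate rests on them when home. Thin instruments fixed in the gaps reach 6.5 mm above the floor, clear of the comb.
- home (a point): Where the comb's grip centre ends, drawn tight against the upper rail: x 0, y 0, z 64 mm in the cassette's frame, same axes; the comb's x along this x, either way round, and z along z. With the cam open the comb fits from here down to 8 mm lower on the slope (x = -8 mm): lower it along -z at x = -4 mm, where it may then slide a little.
- cam (a joint): Cam angle, rad: starts open at 0 to 0.15; 1.57 locked, at its stop. Grows as the handle turns clockwise seen from outside the slope (a negative turn about the cassette's z). Stays where it is left; turning takes under 0.3 N m. Open, it leaves room for the comb's plate; locked, its rim presses the plate to the upper rail.
- cam_grip (a point): Grip point of the orange cam handle, on the turning axis: x -75.3, y 0, z 61 mm in the cassette's frame. Axes turn with the cam, equal to the cassette's at 0. Bar 44 mm long (y), 12 thick (x), from 22 mm below this point to 12 above. Under it the black cam disc: radius 22, 12 mm thick, centre 8 mm off the axis along +y.
- jar: Bystander: white plastic jar with a blue cap, 60 mm across, 80 mm high; origin at the centre of its underside. Leave it where it stands.
- bowl: Bystander: steel bowl, 90 mm across, 40 mm high; origin at the centre of its underside. Leave it where it stands.
- carton: Bystander: pale blue closed carton, 100 x 70 x 50 mm; origin at the centre of its underside. Leave it where it stands.

How it is judged:
By the outcome, as a careful person would: the job done as asked, in the order asked, and still so for the second after the job is handed in, with the robot touching nothing.
It also fails if it takes over 54 s, if anything falls off the work surface, if the arm or the gripper's body presses on something with over 40 N, if the wrist force passes 120 N, or if a joint passes its speed limit or range.

## Working session

There is one attempt and no reset: what is moved stays moved. The work goes in short steps, Python scripts to look and compute and a tool call to move; the robot and the scene stay as the last step left them, time stands still between calls to the robot, and variables do not carry over. Pictures are saved under pics/ and viewed, and the job is handed in when it is done.

Besides the shell and the picture viewer there is one more tool, called after ">>>" as name(argument=value, ...), one argument or row to a line, values as JSON. carry_out: Moves the arm, as the interface text tells. Its arguments: {"type":"object","properties":{"plan":{"type":"array"},"hand":{"type":"number"},"grip_force":{"type":"number"}},"required":["plan"]}

```bash
ls; mkdir -p pics; python3 - <<'E'
from cell import sensors,cams,env
import cv2,json
for n in("scene","top"):
    im=cams.camera(n); cv2.imwrite(f"pics/{n}0.png",cv2.resize(im[:,:,::-1],None,fx=1.5,fy=1.5,interpolation=cv2.INTER_CUBIC))
    cv2.imwrite(f"pics/raw_{n}0.png",im[:,:,::-1])
    print(cams.camera_model(n))
print(sensors.observe())
E
```

```text
pics
{'fovy': 44.5768563856781, 'cx': 255.03404922118443, 'cy': 184.3000308173435, 'dist_coeffs': array([-0.17942168,  0.        ,  0.        ,  0.        ,  0.        ]), 'T': array([[-9.59833543e-02,  8.17708490e-01, -5.67573802e-01,
         1.42729043e+03],
       [ 9.95293828e-01,  7.12136870e-02, -6.57176275e-02,
         1.09642784e+02],
       [-1.33188389e-02, -5.71210500e-01, -8.20695542e-01,
         1.29458087e+03],
       [ 0.00000000e+00,  0.00000000e+00,  0.00000000e+00,
         1.00000000e+00]])}
{'fovy': 57.7000294658912, 'cx': 246.8238718990302, 'cy': 189.22089463102628, 'dist_coeffs': array([-0.0832958,  0.       ,  0.       ,  0.       ,  0.       ]), 'T': array([[ 9.95084349e-03, -9.83928319e-01,  1.78286409e-01,
         4.22160657e+02],
       [-9.99764092e-01, -6.34714415e-03,  2.07719767e-02,
        -1.90034922e+01],
       [-1.93065266e-02, -1.78451048e-01, -9.83759362e-01,
         1.17550476e+03],
       [ 0.00000000e+00,  0.00000000e+00,  0.00000000e+00,
         1.00000000e+00]])}
{'time': 0.1, 'joint_positions': array([ 1.05260145e+00,  1.31069707e-01,  1.48916727e+00, -2.32712673e-05,
        1.52299258e+00, -8.54252072e-02]), 'qd': array([ 7.04767510e-04, -1.98404304e-03, -1.25959509e-03, -7.42145987e-05,
       -2.99731590e-04,  6.82479143e-04]), 'effort': array([ 1.41909561e-03, -5.61338532e+01, -4.93099129e+01,  7.70848012e-02,
        2.89727922e-02, -9.55677001e-05]), 'ee_pos': array([251.36795647, 544.21750551, 202.10359265]), 'orientation': array([-2.32186572e-04,  2.14699550e-01,  9.76679801e-01, -7.84909916e-04]), 'force': array([-0.41069108, -0.13996648,  1.02640801]), 'torque': array([ 0.01558937, -0.02659323,  0.02030198]), 'finger_gap': 93.20229036243914}
```

View pics/scene0.png

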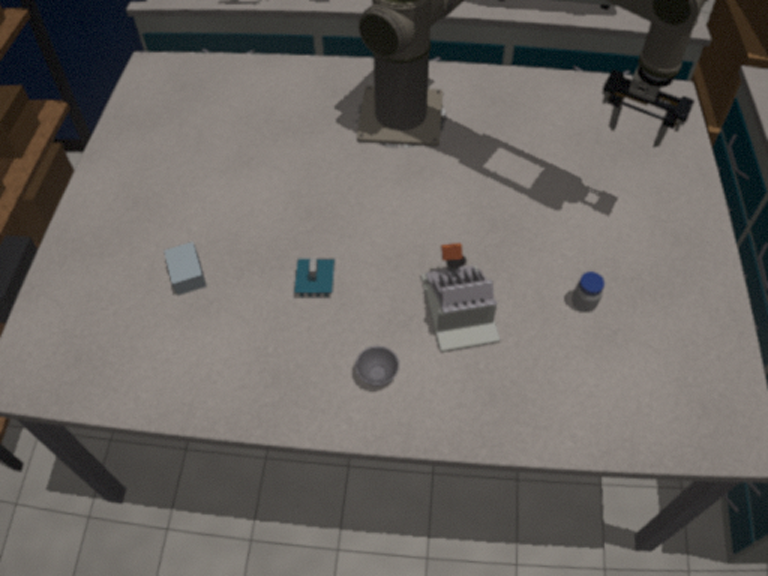

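View pics/top0.png

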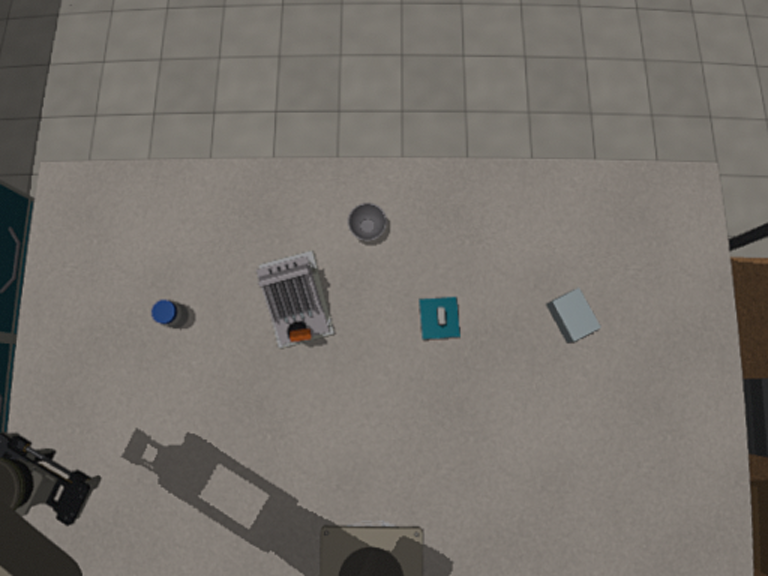

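```bash
python3 - <<'E'
import cv2,numpy as np
t=cv2.imread("pics/raw_top0.png"); s=cv2.imread("pics/raw_scene0.png")
def c(im,u,v,w,h,k,n):
    a=im[v:v+h,u:u+w]; a=cv2.convertScaleAbs(a,alpha=1.4); cv2.imwrite(n,cv2.resize(a,None,fx=k,fy=k,interpolation=cv2.INTER_NEAREST))
c(t,165,160,65,78,8,"pics/c1.png");c(s,275,155,65,82,8,"pics/c2.png")
c(t,270,190,45,45,8,"pics/c3.png");c(s,190,165,40,40,8,"pics/c4.png")
E
```

```text
(no output)
```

View pics/c1.png

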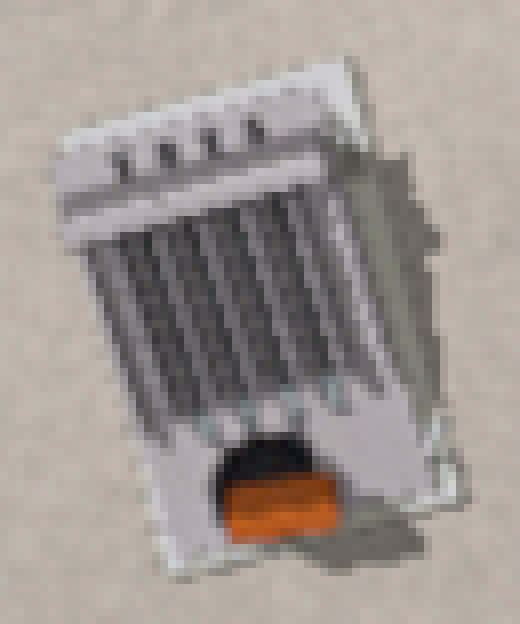

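View pics/c2.png

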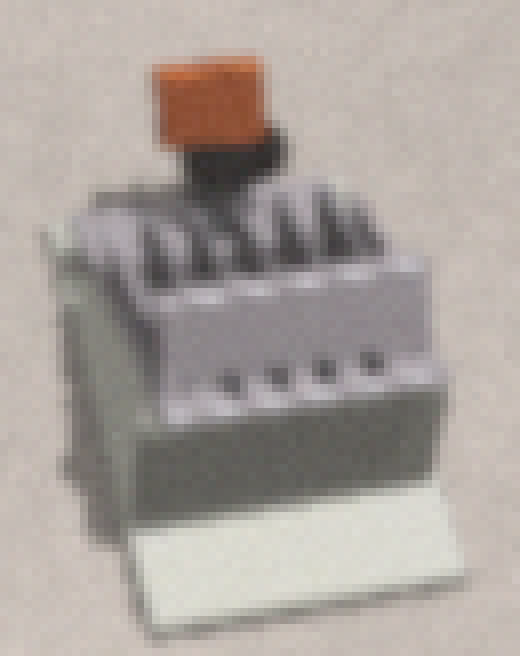

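View pics/c3.png

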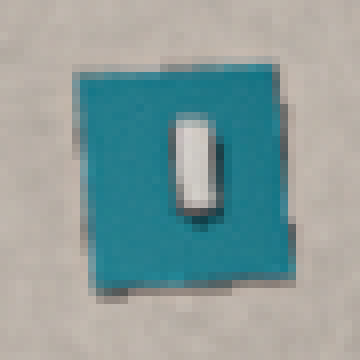

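View pics/c4.png

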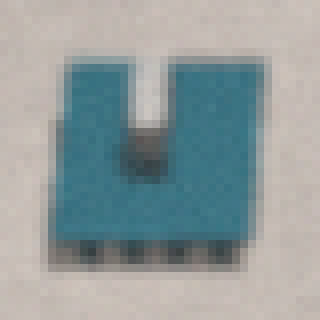

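```bash
cat > h.py <<'E'
import numpy as np,cv2
from scipy.spatial.transform import Rotation as R
from scipy.optimize import least_squares
from cell import cams
M={n:cams.camera_model(n) for n in("scene","top")}
def proj(n,P):
    m=M[n];f=192/np.tan(np.radians(m['fovy'])/2);T=np.linalg.inv(m['T'])
    K=np.array([[f,0,m['cx']],[0,f,m['cy']],[0,0,1]])
    p,_=cv2.projectPoints(np.asarray(P,float).reshape(-1,3),cv2.Rodrigues(T[:3,:3])[0],T[:3,3],K,m['dist_coeffs']);return p[:,0]
def combw(P,x,y,a,z=56.): return R.from_euler('z',a).apply(P)+[x,y,z]
# cassette local->world : x up slope. lean .5
def casR(a): return R.from_euler('z',a)*R.from_euler('y',-.5)
def casw(P,x,y,a): return casR(a).apply(P)+[x,y,72.]
E
python3 - <<'E'
from h import *
C=np.array([[45,42,-29],[45,-42,-29],[-45,-42,-29],[-45,42,-29]],float)
top=np.array([[76,73],[277,66],[296,276],[94,293]])/8-.5+[270,190]
sc=np.array([[252,240],[55,240],[68,62],[262,62]])/8-.5+[190,165]
def run(ns):
    def f(p): return np.concatenate([(proj(n,combw(C,*p))-o).ravel() for n,o in ns])
    r=least_squares(f,[470,-100,0.]);print(r.x.round(3),r.fun.round(2))
run([("top",top)]);run([("scene",sc)]);run([("top",top),("scene",sc)])
E
```

```text
[ 5.56233e+02 -1.47410e+02  7.00000e-02] [ 0.04  0.29  0.04 -0.42  0.06  0.3  -0.14 -0.19]
[ 5.59297e+02 -1.42988e+02  9.30000e-02] [ 0.43 -0.06 -0.58  0.05 -0.21  0.07  0.36 -0.09]
[ 5.57339e+02 -1.45322e+02  8.10000e-02] [-0.72  0.11 -0.75 -0.87 -0.44 -0.18 -0.62 -0.4  -0.37 -0.48 -1.34 -0.63
 -0.62 -0.57 -0.09 -0.48]
```

```bash
cat >> h.py <<'E'
def fins():
    L=[]
    for y in(-36,-18,0,18,36):
        L.append(([-40,y,30],[40,y,30]))
    return L
LINES=fins()+[([45,-53,40],[45,53,40]),([57,-53,40],[57,53,40]),([-108,-56,0],[-108,56,0]),([-108,-56,0],[72,-56,0]),([-108,56,0],[72,56,0]),([72,-56,0],[72,56,0]),
 ([-75.3,-22,73],[-75.3,22,73])]
def overlay(im,n,p,u,v,w,h,k,fn,lines=LINES,W=casw):
    a=cv2.resize(cv2.convertScaleAbs(im[v:v+h,u:u+w],alpha=1.4),None,fx=k,fy=k,interpolation=cv2.INTER_CUBIC)
    for l in lines:
        q=((proj(n,W(np.array(l,float),*p))+.5-[u,v])*k).round().astype(int)
        cv2.line(a,tuple(map(int,q[0])),tuple(map(int,q[1])),(0,255,0),1)
    cv2.imwrite(fn,a)
E
python3 - <<'E'
from h import *
# points: fin tops? picks, top
top={(57,56,0):None}
t=cv2.imread("pics/raw_top0.png"); s=cv2.imread("pics/raw_scene0.png")
# rough init: cam grip in top crop (282,490), scene (210,85)
o={"top":np.array([282,495])/8-.5+[165,160],"scene":np.array([212,80])/8-.5+[275,155]}
c1=np.array([155,440])/8
def f(q):
    P=np.array([[-75.3,0,70.],[-108,-56,0]])
    return (proj("top",casw(P,*q))-np.array([[282,500],[455,500]])/8+.5-[165,160]).ravel()
r=least_squares(f,[600,150,.2]);print(r.x,r.fun)
overlay(t,"top",r.x,165,160,65,78,8,"pics/o1.png");overlay(s,"scene",r.x,275,155,65,82,8,"pics/o2.png")
E
```

```text
[6.12904075e+02 1.50354775e+02 3.40600233e-02] [ 0.65729039 -0.05847686 -0.70048842  0.06918545]
```

View pics/o1.png

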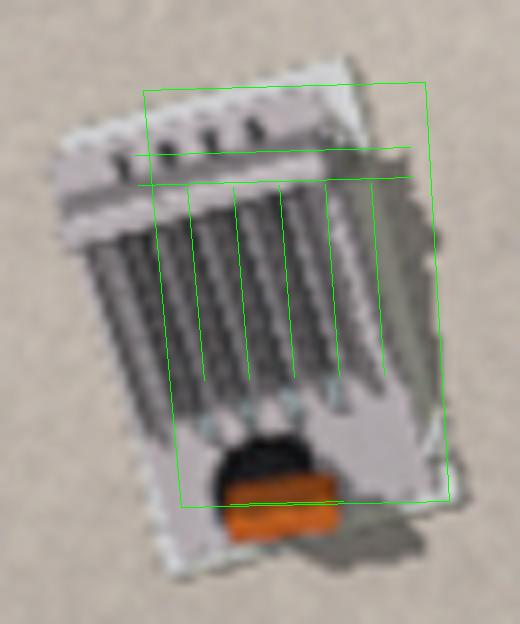

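View pics/o2.png

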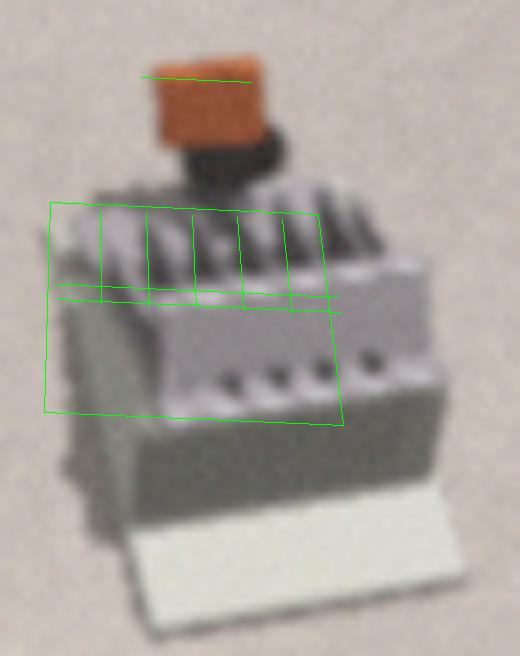

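```bash
cat > fit.py <<'E'
from h import *
t=cv2.imread("pics/raw_top0.png"); s=cv2.imread("pics/raw_scene0.png")
ot=np.array([165,160]);os_=np.array([275,155])
Pt=[(45,1,40),(45,-1,40),(57,1,40),(57,-1,40)];Ot=[(72,248),(325,180),(62,213),(322,152)]
Ps=[(57,-1,40),(57,1,40),(72,56,0)];Os=[(160,303),(430,262),(447,380)]
def run(ns):
    def f(q):
        h=q[3];out=[]
        for n,P,O,o in ns:
            P=np.array([(a,b*h if abs(b)==1 else b,c) for a,b,c in P],float)
            out.append((proj(n,casw(P,*q[:3]))-(np.array(O)/8-.5+o)).ravel())
        return np.concatenate(out+[[ (h-52)*.1]])
    r=least_squares(f,[600,150,.2,52]);print(r.x.round(3),r.fun.round(2));return r.x
a=run([("top",Pt,Ot,ot)]);b=run([("scene",Ps,Os,os_)])
overlay(t,"top",a[:3],165,160,65,78,8,"pics/o1.png");overlay(s,"scene",b[:3],275,155,65,82,8,"pics/o2.png")
E
python3 fit.py
```

```text
[6.00864e+02 1.74587e+02 2.56000e-01 5.08120e+01] [-0.08 -0.4   0.33  0.08  0.05  0.37 -0.31 -0.05 -0.12]
[6.01156e+02 1.79078e+02 2.42000e-01 5.19420e+01] [-0.25 -0.13 -0.17  0.55  0.42 -0.42 -0.01]
```

View pics/o1.png

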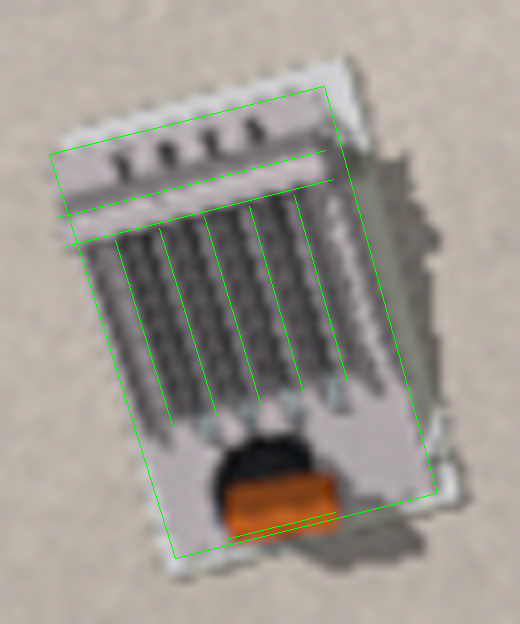

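View pics/o2.png

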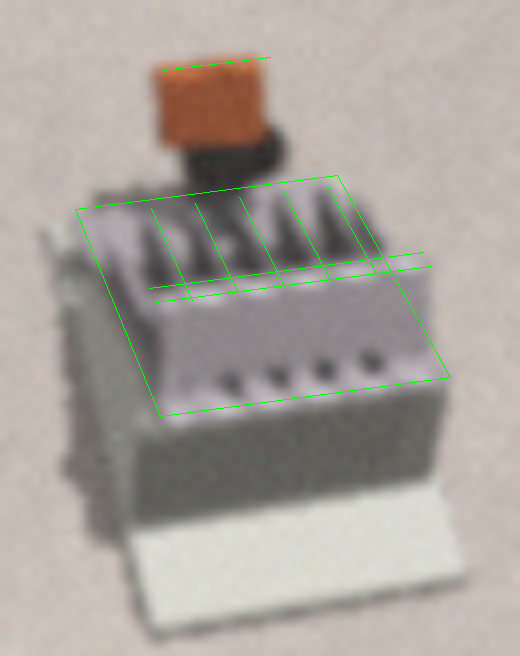

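```bash
python3 - <<'E'
from h import *
t=cv2.cvtColor(cv2.imread("pics/raw_top0.png"),cv2.COLOR_BGR2GRAY).astype(np.float32)
s=cv2.cvtColor(cv2.imread("pics/raw_scene0.png"),cv2.COLOR_BGR2GRAY).astype(np.float32)
for n,im,p,xs in(("top",t,(600.9,174.6,.25),np.arange(-30,32,2)),("scene",s,(601.2,179.1,.242),np.arange(-34,0,2))):
    ys=np.arange(-56,57,2.)
    for xx in (xs[:10],xs[-10:]):
        g=np.zeros(len(ys))
        for x in xx:
            q=proj(n,casw(np.array([[x,y,30] for y in ys]),*p)).astype(np.float32)
            g+=cv2.remap(im,q[:,:1].copy(),q[:,1:].copy(),cv2.INTER_CUBIC)[:,0]/len(xx)
        print(n,xx[0]);print(' '.join(f"{int(y)}:{v:.0f}" for y,v in zip(ys,g)))
E
```

```text
top -30
-56:72 -54:87 -52:110 -50:121 -48:109 -46:89 -44:75 -42:64 -40:58 -38:68 -36:84 -34:85 -32:62 -30:43 -28:46 -26:55 -24:57 -22:58 -20:69 -18:83 -16:81 -14:59 -12:45 -10:47 -8:53 -6:53 -4:54 -2:66 0:78 2:73 4:52 6:44 8:53 10:57 12:53 14:53 16:65 18:75 20:68 22:51 24:48 26:56 28:58 30:50 32:49 34:68 36:89 38:95 40:86 42:72 44:60 46:68 48:95 50:116 52:125 54:128 56:130
top 12
-56:72 -54:79 -52:98 -50:115 -48:111 -46:94 -44:81 -42:71 -40:61 -38:60 -36:75 -34:85 -32:71 -30:49 -28:44 -26:53 -24:58 -22:56 -20:60 -18:76 -16:84 -14:69 -12:47 -10:45 -8:54 -6:57 -4:53 -2:59 0:74 2:79 4:64 6:44 8:45 10:55 12:56 14:51 16:58 18:74 20:77 22:59 24:42 26:48 28:57 30:54 32:47 34:56 36:77 38:89 40:88 42:79 44:67 46:62 48:82 50:110 52:126 54:130 56:128
scene -34
-56:120 -54:122 -52:123 -50:122 -48:121 -46:114 -44:101 -42:89 -40:86 -38:92 -36:98 -34:100 -32:97 -30:91 -28:82 -26:74 -24:72 -22:74 -20:78 -18:77 -16:68 -14:60 -12:56 -10:53 -8:54 -6:60 -4:70 -2:80 0:88 2:96 4:105 6:109 8:105 10:95 12:83 14:83 16:92 18:105 20:116 22:122 24:119 26:107 28:89 30:77 32:79 34:91 36:106 38:115 40:116 42:113 44:114 46:120 48:126 50:131 52:134 54:134 56:135
scene -20
-56:112 -54:119 -52:121 -50:120 -48:113 -46:97 -44:79 -42:69 -40:74 -38:88 -36:102 -34:111 -32:114 -30:107 -28:92 -26:74 -24:64 -22:68 -20:76 -18:80 -16:79 -14:74 -12:68 -10:60 -8:54 -6:57 -4:71 -2:89 0:103 2:112 4:113 6:103 8:85 10:68 12:62 14:71 16:87 18:103 20:111 22:110 24:97 26:77 28:60 30:58 32:71 34:85 36:94 38:93 40:86 42:86 44:97 46:112 48:123 50:131 52:135 54:134 56:134
```

```bash
cat > pl.py <<'E'
import numpy as np
from scipy.spatial.transform import Rotation as R, Slerp
from cell import sensors
def cur():
    o=sensors.observe();q=o['orientation'];return np.array(o['ee_pos']),R.from_quat([q[1],q[2],q[3],q[0]]),o
def tool(zdir,ydir):
    z=np.array(zdir,float);z/=np.linalg.norm(z);y=np.array(ydir,float);y-=z*(y@z);y/=np.linalg.norm(y)
    return R.from_matrix(np.column_stack([np.cross(y,z),y,z]))
def plan(P,Q,N=None,step=38):
    p,q,o=cur();d=P-p;w=(q.inv()*Q).as_rotvec()
    n=int(max(1,np.ceil(np.linalg.norm(d)/step),np.ceil(np.linalg.norm(w)/.118))) if N is None else N
    sl=Slerp([0,1],R.concatenate([q,Q]));pp,qq=p,q
    print("dist",np.linalg.norm(d).round(2),"rot",w.round(4),"n",n,"t",o['time'])
    rows=[]
    for i in range(1,n+1):
        P1=p+d*i/n;Q1=sl(i/n);dt=qq.inv().apply(P1-pp)/1000;dw=(qq.inv()*Q1).as_rotvec()
        rows.append(dict(zip(("dx","dy","dz","wx","wy","wz"),[round(float(v),4)+0 for v in list(dt)+list(dw)])));pp,qq=P1,Q1
    for r in rows: print(str({k:v for k,v in r.items() if v!=0}).replace("'",'"')+",")
E
python3 - <<'E'
from pl import *
a=.08+np.pi/2
plan(np.array([557.7,-145.2,180]),tool([0,0,-1],[np.cos(a),np.sin(a),0]))
E
```

```text
dist 754.73 rot [-1.600e-03 -5.000e-04 -5.128e-01] n 20 t 0.1
{"dx": -0.0284, "dy": -0.0249, "dz": 0.0011, "wx": -0.0001, "wz": -0.0256},
{"dx": -0.0277, "dy": -0.0256, "dz": 0.0011, "wx": -0.0001, "wz": -0.0256},
{"dx": -0.027, "dy": -0.0263, "dz": 0.0011, "wx": -0.0001, "wz": -0.0256},
{"dx": -0.0264, "dy": -0.027, "dz": 0.0011, "wx": -0.0001, "wz": -0.0256},
{"dx": -0.0257, "dy": -0.0276, "dz": 0.0011, "wx": -0.0001, "wz": -0.0256},
{"dx": -0.0249, "dy": -0.0283, "dz": 0.0011, "wx": -0.0001, "wz": -0.0256},
{"dx": -0.0242, "dy": -0.0289, "dz": 0.0011, "wx": -0.0001, "wz": -0.0256},
{"dx": -0.0235, "dy": -0.0295, "dz": 0.0011, "wx": -0.0001, "wz": -0.0256},
{"dx": -0.0227, "dy": -0.0301, "dz": 0.0011, "wx": -0.0001, "wz": -0.0256},
{"dx": -0.0219, "dy": -0.0307, "dz": 0.0011, "wx": -0.0001, "wz": -0.0256},
{"dx": -0.0211, "dy": -0.0312, "dz": 0.0011, "wx": -0.0001, "wz": -0.0256},
{"dx": -0.0203, "dy": -0.0318, "dz": 0.0011, "wx": -0.0001, "wz": -0.0256},
{"dx": -0.0195, "dy": -0.0323, "dz": 0.0011, "wx": -0.0001, "wz": -0.0256},
{"dx": -0.0187, "dy": -0.0328, "dz": 0.0011, "wx": -0.0001, "wz": -0.0256},
{"dx": -0.0178, "dy": -0.0332, "dz": 0.0011, "wx": -0.0001, "wz": -0.0256},
{"dx": -0.017, "dy": -0.0337, "dz": 0.0011, "wx": -0.0001, "wz": -0.0256},
{"dx": -0.0161, "dy": -0.0341, "dz": 0.0011, "wx": -0.0001, "wz": -0.0256},
{"dx": -0.0152, "dy": -0.0345, "dz": 0.0011, "wx": -0.0001, "wz": -0.0256},
{"dx": -0.0143, "dy": -0.0349, "dz": 0.0011, "wx": -0.0001, "wz": -0.0256},
{"dx": -0.0134, "dy": -0.0353, "dz": 0.0011, "wx": -0.0001, "wz": -0.0256},
```

>>> carry_out(
  plan=[
    {"dx": -0.028, "dy": -0.025, "dz": 0.001, "wz": -0.026},
    {"dx": -0.028, "dy": -0.026, "dz": 0.001, "wz": -0.026},
    {"dx": -0.027, "dy": -0.026, "dz": 0.001, "wz": -0.026},
    {"dx": -0.026, "dy": -0.027, "dz": 0.001, "wz": -0.026},
    {"dx": -0.026, "dy": -0.028, "dz": 0.001, "wz": -0.026},
    {"dx": -0.025, "dy": -0.028, "dz": 0.001, "wz": -0.026},
    {"dx": -0.024, "dy": -0.029, "dz": 0.001, "wz": -0.026},
    {"dx": -0.024, "dy": -0.03, "dz": 0.001, "wz": -0.026},
    {"dx": -0.023, "dy": -0.03, "dz": 0.001, "wz": -0.026},
    {"dx": -0.022, "dy": -0.031, "dz": 0.001, "wz": -0.026},
    {"dx": -0.021, "dy": -0.031, "dz": 0.001, "wz": -0.026},
    {"dx": -0.02, "dy": -0.032, "dz": 0.001, "wz": -0.026},
    {"dx": -0.02, "dy": -0.032, "dz": 0.001, "wz": -0.026},
    {"dx": -0.019, "dy": -0.033, "dz": 0.001, "wz": -0.026},
    {"dx": -0.018, "dy": -0.033, "dz": 0.001, "wz": -0.026},
    {"dx": -0.017, "dy": -0.034, "dz": 0.001, "wz": -0.026},
    {"dx": -0.016, "dy": -0.034, "dz": 0.001, "wz": -0.026},
    {"dx": -0.015, "dy": -0.034, "dz": 0.001, "wz": -0.026},
    {"dx": -0.014, "dy": -0.035, "dz": 0.001, "wz": -0.026},
    {"dx": -0.013, "dy": -0.035, "dz": 0.001, "wz": -0.026},
  ],
)

```text
schema error: expected keys dx, dy, dz, wx, wy, wz
```

```bash
cat > t1.py <<'E'
from pl import *
import sys
a=.08+np.pi/2
plan(np.array([557.7,-145.2,float(sys.argv[1])]),tool([0,0,-1],[np.cos(a),np.sin(a),0]))
print(cur()[2]['joint_positions'],cur()[0])
E
python3 t1.py 110
```

```text
dist 760.01 rot [-1.600e-03 -5.000e-04 -5.128e-01] n 21 t 0.1
{"dx": -0.027, "dy": -0.0237, "dz": 0.0044, "wx": -0.0001, "wz": -0.0244},
{"dx": -0.0264, "dy": -0.0243, "dz": 0.0044, "wx": -0.0001, "wz": -0.0244},
{"dx": -0.0258, "dy": -0.025, "dz": 0.0044, "wx": -0.0001, "wz": -0.0244},
{"dx": -0.0252, "dy": -0.0256, "dz": 0.0044, "wx": -0.0001, "wz": -0.0244},
{"dx": -0.0246, "dy": -0.0262, "dz": 0.0044, "wx": -0.0001, "wz": -0.0244},
{"dx": -0.0239, "dy": -0.0268, "dz": 0.0044, "wx": -0.0001, "wz": -0.0244},
{"dx": -0.0233, "dy": -0.0274, "dz": 0.0044, "wx": -0.0001, "wz": -0.0244},
{"dx": -0.0226, "dy": -0.0279, "dz": 0.0044, "wx": -0.0001, "wz": -0.0244},
{"dx": -0.0219, "dy": -0.0285, "dz": 0.0044, "wx": -0.0001, "wz": -0.0244},
{"dx": -0.0212, "dy": -0.029, "dz": 0.0044, "wx": -0.0001, "wz": -0.0244},
{"dx": -0.0205, "dy": -0.0295, "dz": 0.0044, "wx": -0.0001, "wz": -0.0244},
{"dx": -0.0198, "dy": -0.03, "dz": 0.0044, "wx": -0.0001, "wz": -0.0244},
{"dx": -0.019, "dy": -0.0305, "dz": 0.0044, "wx": -0.0001, "wz": -0.0244},
{"dx": -0.0183, "dy": -0.0309, "dz": 0.0044, "wx": -0.0001, "wz": -0.0244},
{"dx": -0.0175, "dy": -0.0314, "dz": 0.0044, "wx": -0.0001, "wz": -0.0244},
{"dx": -0.0167, "dy": -0.0318, "dz": 0.0044, "wx": -0.0001, "wz": -0.0244},
{"dx": -0.016, "dy": -0.0322, "dz": 0.0044, "wx": -0.0001, "wz": -0.0244},
{"dx": -0.0152, "dy": -0.0326, "dz": 0.0044, "wx": -0.0001, "wz": -0.0244},
{"dx": -0.0144, "dy": -0.0329, "dz": 0.0044, "wx": -0.0001, "wz": -0.0244},
{"dx": -0.0136, "dy": -0.0333, "dz": 0.0044, "wx": -0.0001, "wz": -0.0244},
{"dx": -0.0127, "dy": -0.0336, "dz": 0.0044, "wx": -0.0001, "wz": -0.0244},
[ 1.05260145e+00  1.31069707e-01  1.48916727e+00 -2.32712673e-05
  1.52299258e+00 -8.54252072e-02] [251.36795647 544.21750551 202.10359265]
```

All six keys are needed in each row.

>>> carry_out(
  plan=[
    {"dx": -0.028, "dy": -0.025, "dz": 0.001, "wx": 0, "wy": 0, "wz": -0.026},
    {"dx": -0.028, "dy": -0.026, "dz": 0.001, "wx": 0, "wy": 0, "wz": -0.026},
    {"dx": -0.027, "dy": -0.026, "dz": 0.001, "wx": 0, "wy": 0, "wz": -0.026},
    {"dx": -0.026, "dy": -0.027, "dz": 0.001, "wx": 0, "wy": 0, "wz": -0.026},
    {"dx": -0.026, "dy": -0.028, "dz": 0.001, "wx": 0, "wy": 0, "wz": -0.026},
    {"dx": -0.025, "dy": -0.028, "dz": 0.001, "wx": 0, "wy": 0, "wz": -0.026},
    {"dx": -0.024, "dy": -0.029, "dz": 0.001, "wx": 0, "wy": 0, "wz": -0.026},
    {"dx": -0.024, "dy": -0.03, "dz": 0.001, "wx": 0, "wy": 0, "wz": -0.026},
    {"dx": -0.023, "dy": -0.03, "dz": 0.001, "wx": 0, "wy": 0, "wz": -0.026},
    {"dx": -0.022, "dy": -0.031, "dz": 0.001, "wx": 0, "wy": 0, "wz": -0.026},
    {"dx": -0.021, "dy": -0.031, "dz": 0.001, "wx": 0, "wy": 0, "wz": -0.026},
    {"dx": -0.02, "dy": -0.032, "dz": 0.001, "wx": 0, "wy": 0, "wz": -0.026},
    {"dx": -0.02, "dy": -0.032, "dz": 0.001, "wx": 0, "wy": 0, "wz": -0.026},
    {"dx": -0.019, "dy": -0.033, "dz": 0.001, "wx": 0, "wy": 0, "wz": -0.026},
    {"dx": -0.018, "dy": -0.033, "dz": 0.001, "wx": 0, "wy": 0, "wz": -0.026},
    {"dx": -0.017, "dy": -0.034, "dz": 0.001, "wx": 0, "wy": 0, "wz": -0.026},
    {"dx": -0.016, "dy": -0.034, "dz": 0.001, "wx": 0, "wy": 0, "wz": -0.026},
    {"dx": -0.015, "dy": -0.034, "dz": 0.001, "wx": 0, "wy": 0, "wz": -0.026},
    {"dx": -0.014, "dy": -0.035, "dz": 0.001, "wx": 0, "wy": 0, "wz": -0.026},
    {"dx": -0.013, "dy": -0.035, "dz": 0.001, "wx": 0, "wy": 0, "wz": -0.026},
  ],
)

```text
time: 1.77
ee_pos: [572.5, -168.6, 172.1]
orientation: [-0.006, -0.062, 0.998, -0.002]
force: [0.3, -0.1, -0.3]
finger_gap: 93.1
```

```bash
python3 t1.py 110
```

```text
dist 67.95 rot [-0.0035 -0.0117  0.0435] n 2 t 1.7667
{"dx": 0.0055, "dy": 0.0126, "dz": 0.0311, "wx": -0.0017, "wy": -0.0058, "wz": 0.0218},
{"dx": 0.006, "dy": 0.0124, "dz": 0.031, "wx": -0.0017, "wy": -0.0058, "wz": 0.0218},
[-0.36670646  0.14737396  1.52629257 -0.00842339  1.47676152 -2.06022396] [ 572.50070043 -168.56987824  172.06877612]
```

>>> carry_out(
  plan=[
    {"dx": 0.006, "dy": 0.0125, "dz": 0.03, "wx": -0.002, "wy": -0.006, "wz": 0.022},
    {"dx": 0.006, "dy": 0.0125, "dz": 0.03, "wx": -0.002, "wy": -0.006, "wz": 0.022},
    {"dx": 0, "dy": 0, "dz": 0, "wx": 0, "wy": 0, "wz": 0},
  ],
)

```text
time: 2.02
ee_pos: [561.2, -155.6, 109.9]
orientation: [0.002, -0.035, 0.999, -0.001]
force: [-1.7, 1.1, -1.7]
finger_gap: 93.0
```

```bash
python3 t1.py 57; python3 - <<'E'
from h import *
for n in("scene","top"):
    im=cams.camera(n);cv2.imwrite(f"pics/raw_{n}1.png",im[:,:,::-1])
im=cv2.imread("pics/raw_scene1.png")[130:260,150:300];im2=cv2.imread("pics/raw_top1.png")[150:280,230:380]
cv2.imwrite("pics/g1.png",cv2.resize(np.vstack([im,im2]),None,fx=2.3,fy=2.3))
E
```

```text
dist 54.07 rot [-0.003   0.0031 -0.0094] n 2 t 2.0167
{"dx": 0.0014, "dy": 0.0054, "dz": 0.0265, "wx": -0.0015, "wy": 0.0016, "wz": -0.0047},
{"dx": 0.0014, "dy": 0.0054, "dz": 0.0265, "wx": -0.0015, "wy": 0.0016, "wz": -0.0047},
[-3.57538064e-01  1.40759015e-01  1.64939903e+00 -1.47029618e-03
  1.34734182e+00 -1.99860202e+00] [ 561.16037642 -155.59173018  109.94883093]
```

View pics/g1.png

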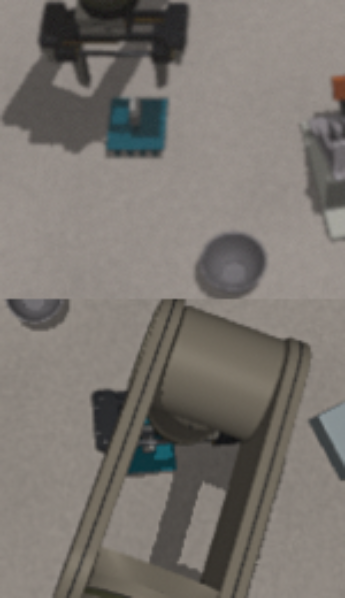

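>>> carry_out(
  plan=[
    {"dx": 0.0015, "dy": 0.005, "dz": 0.012, "wx": 0, "wy": 0, "wz": -0.004},
    {"dx": 0.0015, "dy": 0.005, "dz": 0.012, "wx": 0, "wy": 0, "wz": -0.004},
    {"dx": 0, "dy": 0, "dz": 0, "wx": 0, "wy": 0, "wz": 0},
    {"dx": 0, "dy": 0, "dz": 0, "wx": 0, "wy": 0, "wz": 0},
  ],
)

```text
time: 2.45
ee_pos: [564.4, -146.7, 96.2]
orientation: [0.009, -0.043, 0.999, -0.005]
force: [0.1, -0.6, -0.2]
finger_gap: 93.0
```

```bash
python3 t1.py 57
```

```text
dist 39.83 rot [-0.0104  0.0168  0.0059] n 2 t 2.45
{"dx": 0.0036, "dy": 0.0012, "dz": 0.0195, "wx": -0.0052, "wy": 0.0084, "wz": 0.003},
{"dx": 0.0034, "dy": 0.0011, "dz": 0.0196, "wx": -0.0052, "wy": 0.0084, "wz": 0.003},
[-0.34050295  0.14003209  1.67649016 -0.00265882  1.30552232 -1.99652758] [ 564.39741645 -146.71895387   96.23650717]
```

>>> carry_out(
  plan=[
    {"dx": 0, "dy": 0, "dz": 0, "wx": 0, "wy": 0, "wz": 0},
    {"dx": 0, "dy": 0, "dz": 0, "wx": 0, "wy": 0, "wz": 0},
  ],
)

```text
time: 2.62
ee_pos: [565.2, -146.3, 97.5]
orientation: [0.009, -0.044, 0.999, -0.005]
force: [-0.6, 0.6, -0.7]
finger_gap: 92.6
```

```bash
python3 t1.py 57;python3 t1.py 57|tail -2
```

```text
dist 41.24 rot [-0.0111  0.0183  0.0074] n 2 t 2.6167
{"dx": 0.004, "dy": 0.0011, "dz": 0.0202, "wx": -0.0056, "wy": 0.0092, "wz": 0.0037},
{"dx": 0.0039, "dy": 0.001, "dz": 0.0202, "wx": -0.0056, "wy": 0.0092, "wz": 0.0037},
[-0.33931743  0.13865001  1.67551969 -0.00273972  1.30615254 -1.99684951] [ 565.15239573 -146.28771102   97.54933485]
{"dx": 0.0039, "dy": 0.001, "dz": 0.0202, "wx": -0.0056, "wy": 0.0092, "wz": 0.0037},
[-0.33931743  0.13865001  1.67551969 -0.00273972  1.30615254 -1.99684951] [ 565.15239573 -146.28771102   97.54933485]
```

>>> carry_out(
  plan=[
    {"dx": 0.002, "dy": 0.0005, "dz": 0.011, "wx": -0.003, "wy": 0.005, "wz": 0.002},
    {"dx": 0.002, "dy": 0.0005, "dz": 0.011, "wx": -0.003, "wy": 0.005, "wz": 0.002},
    {"dx": 0.002, "dy": 0.0005, "dz": 0.011, "wx": -0.003, "wy": 0.005, "wz": 0.002},
  ],
)

```text
time: 2.87
ee_pos: [562.6, -146.5, 66.9]
orientation: [0.005, -0.041, 0.999, -0.002]
force: [-1.2, -0.5, -0.1]
finger_gap: 93.0
```

```bash
python3 t1.py 57
```

```text
dist 11.12 rot [-0.005   0.0099  0.0016] n 1 t 2.8667
{"dx": 0.0049, "dy": 0.0017, "dz": 0.0098, "wx": -0.005, "wy": 0.0099, "wz": 0.0016},
[-3.42550538e-01  1.74333168e-01  1.69509969e+00 -5.36684647e-04
  1.26105906e+00 -1.99478587e+00] [ 562.64716079 -146.50028157   66.8792272 ]
```

>>> carry_out(
  plan=[
    {"dx": 0.004, "dy": 0.001, "dz": 0.007, "wx": -0.003, "wy": 0.006, "wz": 0.001},
    {"dx": 0.002, "dy": 0.0005, "dz": 0.003, "wx": -0.002, "wy": 0.003, "wz": 0.0},
  ],
)

```text
time: 3.03
ee_pos: [554.1, -145.0, 52.4]
orientation: [-0.002, -0.04, 0.999, 0.001]
force: [0.3, -0.4, 0.5]
finger_gap: 92.8
```

```bash
python3 t1.py 57
```

```text
dist 5.81 rot [ 0.0024 -0.0043 -0.    ] n 1 t 3.0333
{"dx": -0.0035, "dy": -0.0005, "dz": -0.0046, "wx": 0.0024, "wy": -0.0043},
[-3.45710984e-01  1.84766605e-01  1.71175736e+00  4.28799954e-04
  1.24992270e+00 -1.99661352e+00] [ 554.14226958 -144.99874262   52.41728203]
```

>>> carry_out(
  plan=[
    {"dx": -0.002, "dy": 0, "dz": -0.003, "wx": 0.002, "wy": -0.003, "wz": 0.0},
    {"dx": 0, "dy": 0, "dz": 0, "wx": 0, "wy": 0, "wz": 0},
    {"dx": 0, "dy": 0, "dz": 0, "wx": 0, "wy": 0, "wz": 0},
  ],
)

```text
time: 3.28
ee_pos: [553.8, -144.3, 52.6]
orientation: [-0.003, -0.04, 0.999, 0.001]
force: [-0.2, 0.5, -0.1]
finger_gap: 93.2
```

```bash
python3 t1.py 57
```

```text
dist 5.99 rot [ 0.0026 -0.0063 -0.0007] n 1 t 3.2833
{"dx": -0.0038, "dy": -0.0012, "dz": -0.0045, "wx": 0.0026, "wy": -0.0063, "wz": -0.0007},
[-3.44428436e-01  1.85260825e-01  1.71093594e+00 -2.02838294e-04
  1.25217864e+00 -1.99448099e+00] [ 553.77589229 -144.34029004   52.55322342]
```

>>> carry_out(
  plan=[
    {"dx": -0.002, "dy": -0.0005, "dz": -0.003, "wx": 0.001, "wy": -0.003, "wz": 0.0},
    {"dx": -0.001, "dy": 0, "dz": -0.001, "wx": 0.001, "wy": -0.002, "wz": 0},
  ],
)

```text
time: 3.45
ee_pos: [557.4, -144.8, 57.3]
orientation: [-0.0, -0.04, 0.999, 0.0]
force: [0.1, 0.9, -0.2]
finger_gap: 92.7
```

```bash
python3 t1.py 57
```

```text
dist 0.61 rot [ 0.0002 -0.0003 -0.0007] n 1 t 3.45
{"dx": -0.0003, "dy": -0.0004, "dz": 0.0003, "wx": 0.0002, "wy": -0.0003, "wz": -0.0007},
[-3.43261670e-01  1.82369929e-01  1.70473488e+00  3.65091275e-05
  1.25484413e+00 -1.99335104e+00] [ 557.3594504  -144.81992053   57.33729867]
```

Good. Close the jaws.

>>> carry_out(
  plan=[
    {"dx": 0, "dy": 0, "dz": 0, "wx": 0, "wy": 0, "wz": 0},
    {"dx": 0, "dy": 0, "dz": 0, "wx": 0, "wy": 0, "wz": 0},
    {"dx": 0, "dy": 0, "dz": 0, "wx": 0, "wy": 0, "wz": 0},
    {"dx": 0, "dy": 0, "dz": 0, "wx": 0, "wy": 0, "wz": 0},
    {"dx": 0, "dy": 0, "dz": 0, "wx": 0, "wy": 0, "wz": 0},
    {"dx": 0, "dy": 0, "dz": 0, "wx": 0, "wy": 0, "wz": 0},
    {"dx": 0, "dy": 0, "dz": 0, "wx": 0, "wy": 0, "wz": 0},
    {"dx": 0, "dy": 0, "dz": 0, "wx": 0, "wy": 0, "wz": 0},
  ],
  hand=0,
  grip_force=40,
)

```text
time: 4.12
ee_pos: [559.3, -145.3, 59.8]
orientation: [0.002, -0.04, 0.999, -0.001]
force: [0.3, -0.1, -1.1]
finger_gap: 44.3
```

```bash
python3 t1.py 57
```

```text
dist 3.26 rot [-0.0017  0.0038 -0.0005] n 1 t 4.1167
{"dx": 0.0016, "dy": 0.0002, "dz": 0.0028, "wx": -0.0017, "wy": 0.0038, "wz": -0.0005},
[-3.42862312e-01  1.80056309e-01  1.70244392e+00  7.64716096e-05
  1.25490606e+00 -1.99322327e+00] [ 559.30808662 -145.25642749   59.83058952]
```

>>> carry_out(
  plan=[
    {"dx": 0.001, "dy": 0, "dz": 0.002, "wx": -0.001, "wy": 0.002, "wz": 0},
    {"dx": 0.0005, "dy": 0, "dz": 0.001, "wx": 0, "wy": 0.001, "wz": 0},
    {"dx": 0, "dy": 0, "dz": 0, "wx": 0, "wy": 0, "wz": 0},
    {"dx": 0, "dy": 0, "dz": 0, "wx": 0, "wy": 0, "wz": 0},
    {"dx": 0, "dy": 0, "dz": 0, "wx": 0, "wy": 0, "wz": 0},
    {"dx": 0, "dy": 0, "dz": 0, "wx": 0, "wy": 0, "wz": 0},
    {"dx": 0, "dy": 0, "dz": 0, "wx": 0, "wy": 0, "wz": 0},
  ],
)

```text
time: 4.7
ee_pos: [557.2, -145.3, 56.0]
orientation: [-0.0, -0.04, 0.999, -0.0]
force: [0.3, -0.8, -0.0]
finger_gap: 1.0
```

```bash
python3 t1.py 57
```

```text
dist 1.14 rot [-0.0002 -0.0004 -0.0004] n 1 t 4.7
{"dx": -0.0005, "dy": 0.0001, "dz": -0.001, "wx": -0.0002, "wy": -0.0004, "wz": -0.0004},
[-3.43887776e-01  1.83916796e-01  1.70569774e+00 -3.23002222e-04
  1.25225364e+00 -1.99413963e+00] [ 557.23528001 -145.29945935   55.96216293]
```

```bash
python3 - <<'E'
from h import *
for n in("scene","top"):
    im=cams.camera(n);cv2.imwrite(f"pics/raw_{n}2.png",im[:,:,::-1])
im=cv2.imread("pics/raw_scene2.png")[120:230,160:270]
cv2.imwrite("pics/g2.png",cv2.resize(im,None,fx=5,fy=5,interpolation=cv2.INTER_CUBIC))
im=cv2.imread("pics/raw_top2.png")[150:260,240:350]
cv2.imwrite("pics/g2t.png",cv2.resize(im,None,fx=5,fy=5,interpolation=cv2.INTER_CUBIC))
E
```

```text
(no output)
```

View pics/g2.png

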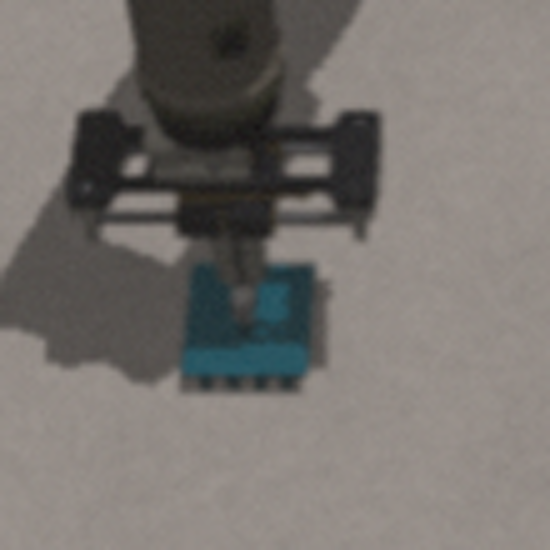

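View pics/g2t.png

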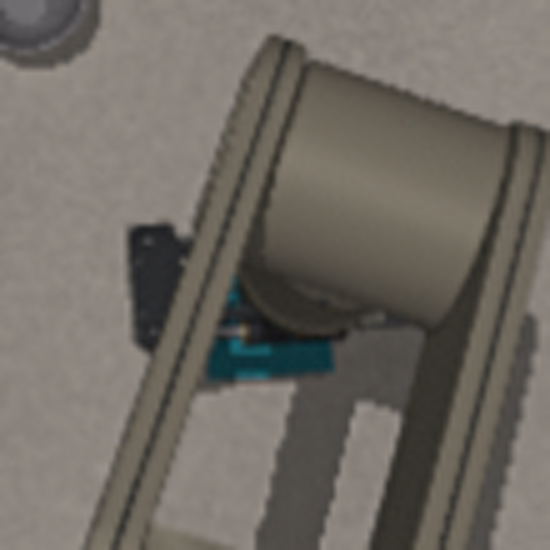

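```bash
python3 - <<'E'
from h import *
a=cv2.imread("pics/raw_scene2.png")[155:205,185:240];b=cv2.imread("pics/raw_scene0.png")[155:205,185:240]
a=cv2.convertScaleAbs(a,alpha=2);b=cv2.convertScaleAbs(b,alpha=1.4)
f=lambda p:((proj("scene",p)[0]+.5-[185,155])*7).round(0)
print(f([557,-145,56]),f([557,-145,38]),f([557,-145,67]))
cv2.imwrite("pics/g3.png",cv2.resize(np.hstack([a,b]),None,fx=7,fy=7,interpolation=cv2.INTER_CUBIC))
E
```

```text
[165. 161.] [169. 183.] [163. 147.]
```

View pics/g3.png

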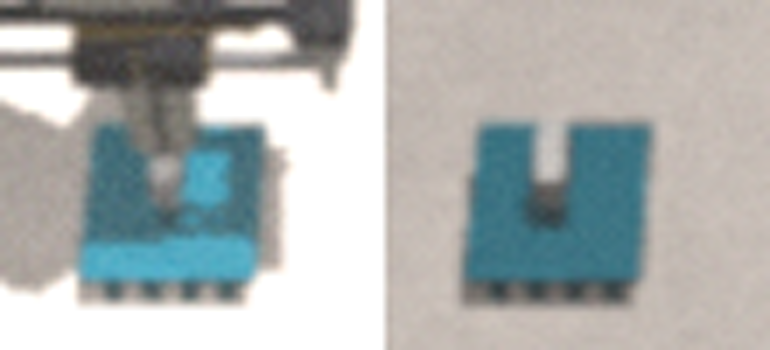

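>>> carry_out(
  plan=[
    {"dx": 0, "dy": 0, "dz": -0.006, "wx": 0, "wy": 0, "wz": 0},
    {"dx": 0, "dy": 0, "dz": -0.01, "wx": 0, "wy": 0, "wz": 0},
    {"dx": 0, "dy": 0, "dz": -0.01, "wx": 0, "wy": 0, "wz": 0},
    {"dx": 0, "dy": 0, "dz": -0.01, "wx": 0, "wy": 0, "wz": 0},
  ],
)

```text
time: 5.13
ee_pos: [555.5, -144.6, 92.6]
orientation: [-0.002, -0.04, 0.999, 0.001]
force: [-0.4, -0.1, -0.1]
finger_gap: 0.5
```

```bash
python3 t1.py 57; python3 - <<'E'
from h import *
im=cams.camera("scene");cv2.imwrite(f"pics/raw_scene3.png",im[:,:,::-1])
a=cv2.imread("pics/raw_scene3.png")[135:205,175:250]
cv2.imwrite("pics/g4.png",cv2.resize(cv2.convertScaleAbs(a,alpha=1.6),None,fx=7,fy=7,interpolation=cv2.INTER_CUBIC))
E
```

```text
dist 35.64 rot [ 0.0017 -0.0044 -0.0005] n 1 t 5.1333
{"dx": -0.0023, "dy": -0.0008, "dz": 0.0356, "wx": 0.0017, "wy": -0.0044, "wz": -0.0005},
[-3.43844432e-01  1.44321916e-01  1.67866307e+00 -2.86072657e-04
  1.32329312e+00 -1.99406053e+00] [ 555.52255433 -144.64750543   92.57195961]
```

View pics/g4.png

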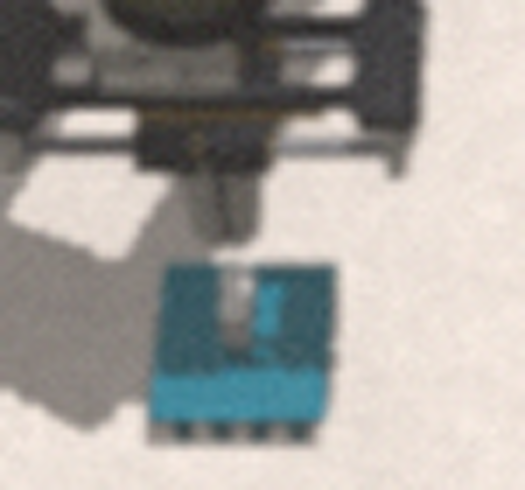

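```bash
python3 - <<'E'
from h import *
for dx in(-30,-15,0): print(dx,(proj("scene",[555.5+dx,-144.6,73.6])[0]))
print("up",(proj("scene",[555.5,-144.6,103.6])[0]), "comb bar top ends", proj("scene",combw(np.array([[18,0,11],[-18,0,11],[18,0,-11],[0,0,-29.],[45,42,-29],[-45,42,-29]]),556.2,-146,.075)))
E
```

```text
-30 [209.15071941 166.56389727]
-15 [208.44988474 170.2312846 ]
0 [207.74220816 173.94049003]
up [206.84395974 168.39161784] comb bar top ends [[207.03612164 179.79877692]
 [207.91700458 170.82538006]
 [207.69038095 183.70085937]
 [208.63836207 182.35682563]
 [220.38592923 193.7805219 ]
 [222.078955   171.54291499]]
```

```bash
python3 - <<'E'
from h import *
print(proj("scene",[561.2,-155.6,91]))
a=cv2.imread("pics/raw_scene1.png")[135:185,170:240]
cv2.imwrite("pics/g5.png",cv2.resize(cv2.convertScaleAbs(a,alpha=1.6),None,fx=8,fy=8,interpolation=cv2.INTER_NEAREST))
a=cv2.imread("pics/raw_top0.png")[280:384,0:110]
cv2.imwrite("pics/g6.png",cv2.resize(cv2.convertScaleAbs(a,alpha=1.6),None,fx=6,fy=6,interpolation=cv2.INTER_CUBIC))
print((proj("top",[[251.4,544.2,183],[251.4,544.2,202]])-[0,280]+.5)*6)
a=cv2.imread("pics/raw_scene0.png")[20:120,380:490]
cv2.imwrite("pics/g7.png",cv2.resize(cv2.convertScaleAbs(a,alpha=1.6),None,fx=6,fy=6,interpolation=cv2.INTER_CUBIC))
print((proj("scene",[[251.4,544.2,183],[251.4,544.2,202],[251.4,544.2,268]])-[380,20]+.5)*6)
E
```

```text
[[203.56819804 171.93566331]]
[[337.36286967 176.09393602]
 [315.3732556  182.1111552 ]]
[[237.83701528 469.14984607]
 [246.27316549 445.21227567]
 [276.47769877 358.79315039]]
```

View pics/g5.png

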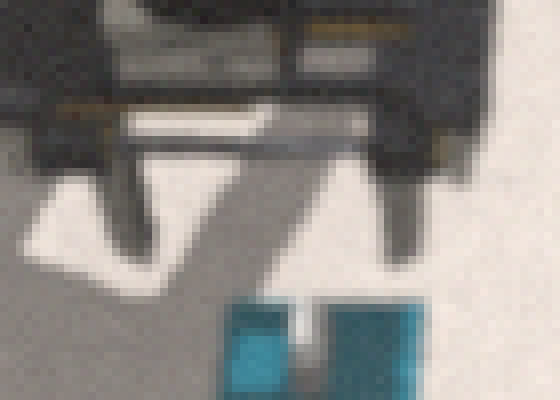

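View pics/g6.png

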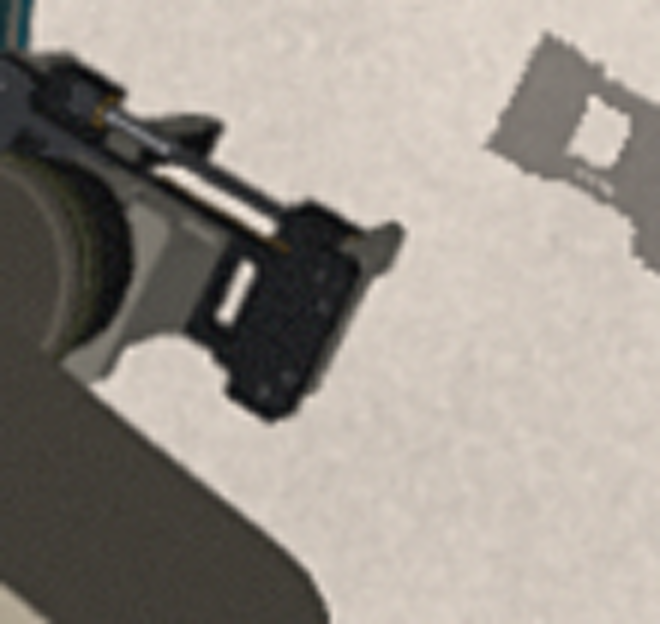

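View pics/g7.png

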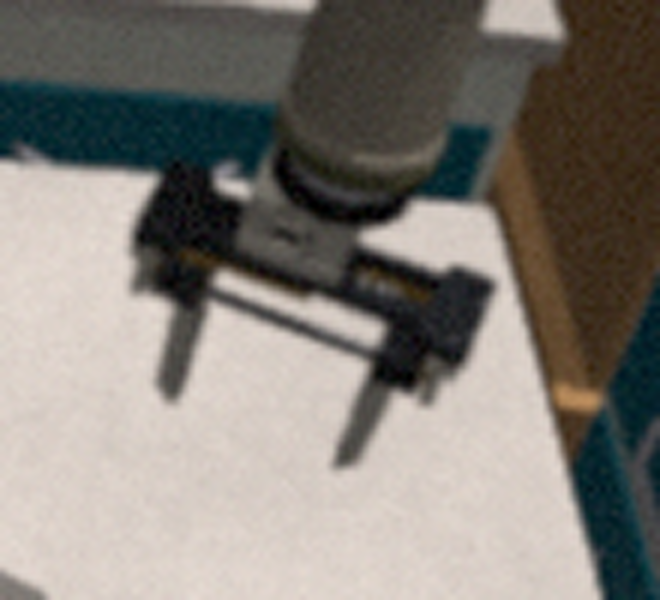

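```bash
cat >> h.py <<'E'
def tri(obs):
    f=lambda P:np.concatenate([proj(n,P)[0]-o for n,o in obs])
    r=least_squares(f,[500,0,100.]);return r.x,r.fun
E
python3 - <<'E'
from h import *
T=lambda u,v:("top",np.array([u,v])/6-.5+[0,280]);S=lambda u,v:("scene",np.array([u,v])/6-.5+[380,20])
a=tri([T(215,125),S(168,400)]);b=tri([T(400,230),S(343,465)])
# pairing check other way
print(a,b,(a[0]+b[0])/2,np.linalg.norm(a[0]-b[0]));a=tri([T(215,125),S(343,465)]);b=tri([T(400,230),S(168,400)]);print(a,b)
E
```

```text
(array([293.37302372, 510.61273885, 296.76355372]), array([ 9.6796347 , -1.0691293 , 11.91800426, -5.53367345])) (array([209.85758743, 580.89804372, 120.08462436]), array([-11.42258245,   1.34342822, -13.39381936,   5.89525666])) [251.61530558 545.75539128 208.42408904] 207.6783480740591
(array([276.87584397, 590.46103186, 215.37011848]), array([-0.62658416,  0.06924493, -0.7413811 ,  0.35277478])) (array([233.68985695, 496.01307845, 213.49568147]), array([-0.50718718,  0.05944525, -0.61842857,  0.26354435]))
```

```bash
python3 - <<'E'
from h import *
top=np.array([[76,73],[277,66],[296,276],[94,293]])/8-.5+[270,190]
sc=np.array([[252,232],[55,232],[68,62],[262,62]])/8-.5+[190,165]
for i in range(4): print(tri([("top",top[i]),("scene",sc[i])]))
E
```

```text
(array([ 598.51669509, -100.22126983,   29.67724884]), array([-0.54698123,  0.06816865, -0.54056274, -0.01363255]))
(array([ 602.52020294, -183.03414241,   25.05707152]), array([-0.96783187,  0.12440544, -0.9607334 , -0.06854941]))
(array([ 515.36203032, -191.09818805,   23.25556946]), array([-0.5257991 ,  0.06648066, -0.54517426, -0.03949456]))
(array([ 507.97896528, -108.39119308,   22.6482425 ]), array([-0.32525982,  0.04011741, -0.33592674, -0.00827844]))
```

```bash
python3 t1.py 45|head -3
```

```text
dist 50.53 rot [-0.     -0.0008 -0.0005] n 2 t 5.1833
{"dx": -0.0003, "dz": 0.0253, "wy": -0.0004, "wz": -0.0002},
{"dx": -0.0003, "dz": 0.0253, "wy": -0.0004, "wz": -0.0002},
```

>>> carry_out(
  plan=[
    {"dx": -0.001, "dy": -0.0005, "dz": 0, "wx": 0.001, "wy": -0.002, "wz": 0},
    {"dx": 0, "dy": 0, "dz": 0, "wx": 0, "wy": 0, "wz": 0},
    {"dx": 0, "dy": 0, "dz": 0, "wx": 0, "wy": 0, "wz": 0},
    {"dx": 0, "dy": 0, "dz": 0, "wx": 0, "wy": 0, "wz": 0},
    {"dx": 0, "dy": 0, "dz": 0, "wx": 0, "wy": 0, "wz": 0},
    {"dx": 0, "dy": 0, "dz": 0, "wx": 0, "wy": 0, "wz": 0},
  ],
  hand=0.5,
)

```text
time: 5.68
ee_pos: [559.8, -146.2, 98.1]
orientation: [0.003, -0.04, 0.999, -0.001]
force: [-0.4, -0.0, 0.6]
finger_gap: 35.7
```

```bash
python3 t1.py 50;python3 - <<'E'
from h import *
im=cams.camera("scene");cv2.imwrite(f"pics/raw_scene4.png",im[:,:,::-1])
a=cv2.imread("pics/raw_scene4.png")[135:205,175:250]
cv2.imwrite("pics/g8.png",cv2.resize(cv2.convertScaleAbs(a,alpha=1.6),None,fx=7,fy=7,interpolation=cv2.INTER_CUBIC))
E
```

```text
dist 48.16 rot [-0.0029  0.0054 -0.0004] n 2 t 5.6833
{"dx": 0.0011, "dy": 0.0007, "dz": 0.024, "wx": -0.0014, "wy": 0.0027, "wz": -0.0002},
{"dx": 0.0011, "dy": 0.0006, "dz": 0.024, "wx": -0.0014, "wy": 0.0027, "wz": -0.0002},
[-3.43816871e-01  1.39830231e-01  1.67300064e+00 -4.17499823e-04
  1.32270706e+00 -1.99411562e+00] [ 559.80401514 -146.21686212   98.10519103]
```

View pics/g8.png

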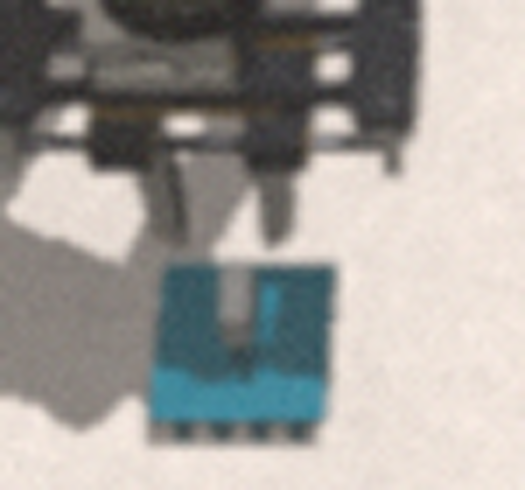

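>>> carry_out(
  plan=[
    {"dx": 0.001, "dy": 0.001, "dz": 0.014, "wx": -0.001, "wy": 0.002, "wz": 0},
    {"dx": 0.001, "dy": 0.001, "dz": 0.014, "wx": -0.001, "wy": 0.002, "wz": 0},
    {"dx": 0, "dy": 0, "dz": 0.014, "wx": 0, "wy": 0.001, "wz": 0},
    {"dx": 0, "dy": 0, "dz": 0.012, "wx": 0, "wy": 0, "wz": 0},
    {"dx": 0, "dy": 0, "dz": 0.002, "wx": 0, "wy": 0, "wz": 0},
  ],
)

```text
time: 6.15
ee_pos: [556.3, -143.7, 35.1]
orientation: [-0.001, -0.04, 0.999, 0.0]
force: [-1.0, 0.3, -0.3]
finger_gap: 46.4
```

```bash
python3 t1.py 30;python3 - <<'E'
from h import *
im=cams.camera("scene");cv2.imwrite(f"pics/raw_scene4.png",im[:,:,::-1])
a=cv2.imread("pics/raw_scene4.png")[135:205,175:250]
cv2.imwrite("pics/g9.png",cv2.resize(cv2.convertScaleAbs(a,alpha=1.6),None,fx=7,fy=7,interpolation=cv2.INTER_CUBIC))
E
```

```text
dist 5.52 rot [ 0.0002 -0.0018 -0.0005] n 1 t 6.15
{"dx": -0.0013, "dy": -0.0016, "dz": 0.0051, "wx": 0.0002, "wy": -0.0018, "wz": -0.0005},
[-3.41701514e-01  2.07453175e-01  1.72028771e+00 -5.89504405e-04
  1.21559892e+00 -1.99180585e+00] [ 556.32594387 -143.74754499   35.14721925]
```

View pics/g9.png

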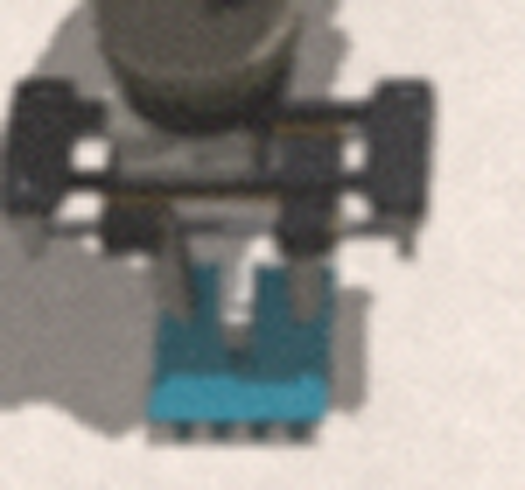

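>>> carry_out(
  plan=[
    {"dx": 0, "dy": -0.0005, "dz": 0.002, "wx": 0, "wy": 0, "wz": 0},
    {"dx": 0, "dy": 0, "dz": 0.001, "wx": 0, "wy": 0, "wz": 0},
    {"dx": 0, "dy": 0, "dz": 0.0005, "wx": 0, "wy": 0, "wz": 0},
    {"dx": 0, "dy": 0, "dz": 0.0, "wx": 0, "wy": 0, "wz": 0},
    {"dx": 0, "dy": 0, "dz": 0.0, "wx": 0, "wy": 0, "wz": 0},
    {"dx": 0, "dy": 0, "dz": 0, "wx": 0, "wy": 0, "wz": 0},
    {"dx": 0, "dy": 0, "dz": 0, "wx": 0, "wy": 0, "wz": 0},
    {"dx": 0, "dy": 0, "dz": 0, "wx": 0, "wy": 0, "wz": 0},
  ],
  hand=0,
)

```text
time: 6.87
ee_pos: [557.3, -144.7, 32.9]
orientation: [-0.0, -0.04, 0.999, -0.0]
force: [-0.4, -0.2, -1.6]
finger_gap: 13.8
```

```bash
python3 t1.py 30;python3 - <<'E'
from pl import *
o=cur()[2];print(o['force'],o['torque'],o['finger_gap'])
E
```

```text
dist 3.01 rot [-0.0005 -0.0004 -0.0005] n 1 t 6.8667
{"dx": -0.0004, "dy": -0.0006, "dz": 0.0029, "wx": -0.0005, "wy": -0.0004, "wz": -0.0005},
[-3.42623348e-01  2.11626232e-01  1.71992253e+00 -6.32844255e-04
  1.21023300e+00 -1.99267440e+00] [ 557.27989339 -144.66440017   32.9355703 ]
[-0.35439807 -0.23500108 -1.6133126 ] [ 0.07372585  0.02408029 -0.03283151] 13.778016186168427
```

>>> carry_out(
  plan=[
    {"dx": 0, "dy": 0, "dz": -0.008, "wx": 0, "wy": 0, "wz": 0},
    {"dx": 0, "dy": 0, "dz": -0.02, "wx": 0, "wy": 0, "wz": 0},
    {"dx": 0, "dy": 0, "dz": -0.03, "wx": 0, "wy": 0, "wz": 0},
    {"dx": 0, "dy": 0, "dz": -0.03, "wx": 0, "wy": 0, "wz": 0},
    {"dx": 0, "dy": 0, "dz": -0.03, "wx": 0, "wy": 0, "wz": 0},
    {"dx": 0, "dy": 0, "dz": -0.015, "wx": 0, "wy": 0, "wz": 0},
    {"dx": 0, "dy": 0, "dz": -0.004, "wx": 0, "wy": 0, "wz": 0},
    {"dx": 0, "dy": 0, "dz": 0, "wx": 0, "wy": 0, "wz": 0},
  ],
)

```text
time: 7.53
ee_pos: [555.0, -143.6, 177.4]
orientation: [-0.002, -0.04, 0.999, 0.001]
force: [-0.1, -0.5, -1.7]
finger_gap: 13.5
```

```bash
python3 - <<'E'
from h import *
from pl import cur
im=cams.camera("scene");cv2.imwrite(f"pics/raw_scene5.png",im[:,:,::-1])
p,q,o=cur();print(p,q.as_matrix().round(3),o['force'],o['finger_gap'])
a=im[:,:,::-1][100:200,150:260]
c=p+q.apply([0,0,-23.])
print(c)
cl=[([45,42,-29],[45,-42,-29]),([45,-42,-29],[-45,-42,-29]),([-45,-42,-29],[-45,42,-29]),([-45,42,-29],[45,42,-29]),([18,0,11],[-18,0,11])]
W=lambda P,*k: q.apply(P*np.array([-1,1,-1])) + c   # comb frame: x = -toolx? 
overlay(im[:,:,::-1],"scene",(),150,100,110,100,6,"pics/g10.png",cl,W)
E
```

```text
[ 554.91594841 -143.58526835  176.75400723] [[-0.997 -0.079 -0.005]
 [-0.079  0.997  0.001]
 [ 0.005  0.002 -1.   ]] [-0.12930567 -0.03222619 -1.98669649] 13.66122625073452
[ 555.02489429 -143.61375125  199.75373157]
```

View pics/g10.png

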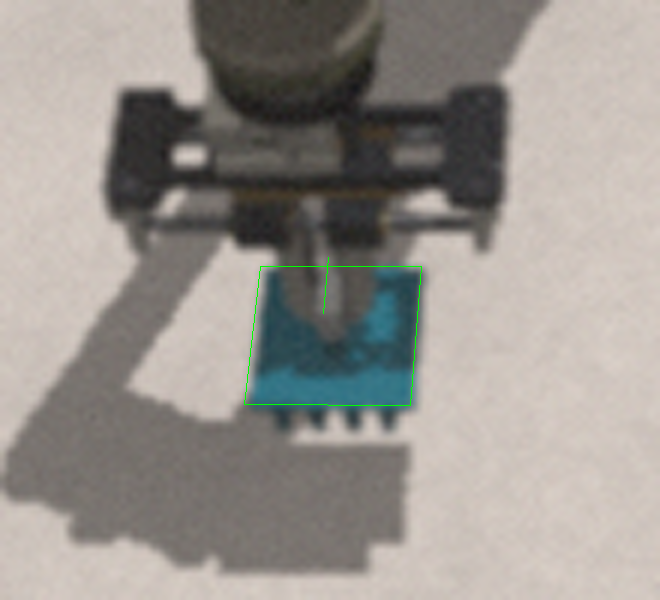

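```bash
cat > t2.py <<'E'
from pl import *
import sys
CX,CY,CA=601.,177.6,.26
Rc=R.from_euler('z',CA)*R.from_euler('y',-.5)
Q=tool(Rc.apply([0,0,-1]),Rc.apply([0,1,0]))
TO=np.array([0,0,-23.])
def info():
    p,q,o=cur();c=p+q.apply(TO);l=Rc.inv().apply(c-[CX,CY,72]);print("comb local",l.round(1),"roterr(tool)",(q.inv()*Q).as_rotvec().round(4),"F",o['force'].round(1),"Ftool",q.inv().apply(o['force']).round(1),"Tq",o['torque'].round(2),"gap",round(o['finger_gap'],1),"t",o['time'],"j",o['joint_positions'].round(2))
if __name__=="__main__":
    x,y,z=map(float,sys.argv[1:4])
    info()
    plan(Rc.apply([x,y,z])+[CX,CY,72]-Q.apply(TO),Q,int(sys.argv[4]) if len(sys.argv)>4 else None,36)
E
python3 t2.py -4 0 140
```

```text
comb local [ -50.2 -298.6  173. ] roterr(tool) [-0.0431 -0.5031 -0.1772] F [-0.1 -0.  -2. ] Ftool [ 0.1 -0.   2. ] Tq [ 0.05 -0.03 -0.03] gap 13.7 t 7.5833 j [-0.34  0.08  1.59 -0.    1.48 -1.99]
dist 306.11 rot [-0.0431 -0.5031 -0.1772] n 9 t 7.5833
{"dx": -0.0014, "dy": 0.034, "dz": 0.0005, "wx": -0.0048, "wy": -0.0559, "wz": -0.0197},
{"dx": -0.0021, "dy": 0.0339, "dz": 0.0008, "wx": -0.0048, "wy": -0.0559, "wz": -0.0197},
{"dx": -0.0027, "dy": 0.0339, "dz": 0.001, "wx": -0.0048, "wy": -0.0559, "wz": -0.0197},
{"dx": -0.0033, "dy": 0.0338, "dz": 0.0014, "wx": -0.0048, "wy": -0.0559, "wz": -0.0197},
{"dx": -0.0039, "dy": 0.0337, "dz": 0.0017, "wx": -0.0048, "wy": -0.0559, "wz": -0.0197},
{"dx": -0.0044, "dy": 0.0337, "dz": 0.0021, "wx": -0.0048, "wy": -0.0559, "wz": -0.0197},
{"dx": -0.0049, "dy": 0.0336, "dz": 0.0026, "wx": -0.0048, "wy": -0.0559, "wz": -0.0197},
{"dx": -0.0054, "dy": 0.0334, "dz": 0.003, "wx": -0.0048, "wy": -0.0559, "wz": -0.0197},
{"dx": -0.0059, "dy": 0.0333, "dz": 0.0035, "wx": -0.0048, "wy": -0.0559, "wz": -0.0197},
```

>>> carry_out(
  plan=[
    {"dx": -0.001, "dy": 0.015, "dz": 0, "wx": -0.002, "wy": -0.025, "wz": -0.009},
    {"dx": -0.002, "dy": 0.03, "dz": 0.0005, "wx": -0.005, "wy": -0.055, "wz": -0.02},
    {"dx": -0.003, "dy": 0.034, "dz": 0.001, "wx": -0.005, "wy": -0.055, "wz": -0.02},
    {"dx": -0.003, "dy": 0.034, "dz": 0.001, "wx": -0.005, "wy": -0.055, "wz": -0.02},
    {"dx": -0.004, "dy": 0.034, "dz": 0.002, "wx": -0.005, "wy": -0.055, "wz": -0.02},
    {"dx": -0.004, "dy": 0.034, "dz": 0.002, "wx": -0.005, "wy": -0.055, "wz": -0.02},
    {"dx": -0.005, "dy": 0.034, "dz": 0.003, "wx": -0.005, "wy": -0.055, "wz": -0.02},
    {"dx": -0.005, "dy": 0.034, "dz": 0.003, "wx": -0.005, "wy": -0.055, "wz": -0.02},
    {"dx": -0.004, "dy": 0.02, "dz": 0.002, "wx": -0.003, "wy": -0.03, "wz": -0.01},
    {"dx": 0, "dy": 0.005, "dz": 0, "wx": 0, "wy": -0.005, "wz": 0},
    {"dx": 0, "dy": 0, "dz": 0, "wx": 0, "wy": 0, "wz": 0},
  ],
)

```text
time: 8.5
ee_pos: [533.1, 142.4, 148.9]
orientation: [0.213, -0.118, 0.969, 0.034]
force: [-0.8, -0.2, -2.2]
finger_gap: 13.6
```

```bash
python3 t2.py -4 0 140
```

```text
comb local [-27.1 -16.7 126.3] roterr(tool) [ 0.0077 -0.066  -0.0205] F [-0.8 -0.2 -2.2] Ftool [1.6 0.  1.6] Tq [-0.09  0.3   0.  ] gap 13.6 t 8.5 j [ 0.12 -0.43  2.16  0.08  0.98 -1.72]
dist 32.7 rot [ 0.0077 -0.066  -0.0205] n 1 t 8.5
{"dx": -0.0233, "dy": 0.0172, "dz": -0.0151, "wx": 0.0077, "wy": -0.066, "wz": -0.0205},
```

>>> carry_out(
  plan=[
    {"dx": -0.008, "dy": 0.006, "dz": -0.006, "wx": 0.003, "wy": -0.025, "wz": -0.007},
    {"dx": -0.008, "dy": 0.006, "dz": -0.006, "wx": 0.003, "wy": -0.025, "wz": -0.007},
    {"dx": -0.003, "dy": 0.003, "dz": -0.002, "wx": 0.001, "wy": -0.01, "wz": -0.003},
    {"dx": 0, "dy": 0, "dz": 0, "wx": 0, "wy": 0, "wz": 0},
  ],
)

```text
time: 8.83
ee_pos: [540.4, 157.9, 169.3]
orientation: [0.242, -0.123, 0.962, 0.031]
force: [0.4, 0.3, -1.6]
finger_gap: 14.2
```

```bash
python3 t2.py -4 0 140; cat > look.py <<'E'
from h import *
import sys
from t2 import *
k=sys.argv[1]
im=cams.camera("scene")[:,:,::-1].copy();cv2.imwrite(f"pics/raw_scene_{k}.png",im)
p,q,o=cur();c=p+q.apply(TO)
cl=[([45,42,-29],[45,-42,-29]),([45,-42,-29],[-45,-42,-29]),([-45,-42,-29],[-45,42,-29]),([-45,42,-29],[45,42,-29]),([18,0,11],[-18,0,11])]
cl=[(np.array(a),np.array(b)) for a,b in cl]
cl2=[([45,y,-56],[45,y,-34]) for y in(-27,-9,9,27)]
W=lambda P,*k: q.apply(P*np.array([-1,1,-1])) + c
a=im
overlay(im,"scene",(),265,125,90,115,6,f"pics/l_{k}.png",cl+cl2 if len(sys.argv)<3 else [],W)
E
python3 look.py a
```

```text
comb local [ -9.   -3.4 138.9] roterr(tool) [-0.0022 -0.0067 -0.0042] F [ 0.4  0.3 -1.6] Ftool [0.4 0.2 1.6] Tq [-0.    0.43  0.03] gap 14.2 t 8.8333 j [ 0.16 -0.47  2.17  0.05  0.95 -1.68]
dist 6.32 rot [-0.0022 -0.0067 -0.0042] n 1 t 8.8333
{"dx": -0.0051, "dy": 0.0035, "dz": -0.0011, "wx": -0.0022, "wy": -0.0067, "wz": -0.0042},
```

View pics/l_a.png

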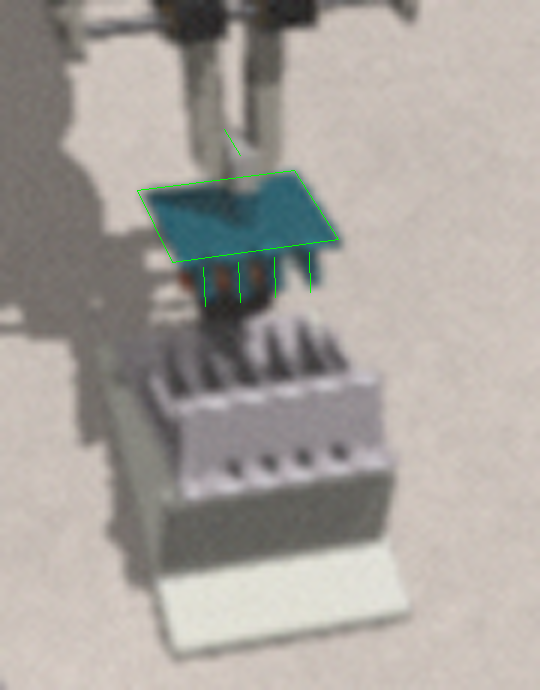

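```bash
sed -i 's/CX,CY,CA=.*/CX,CY,CA=601.,178.0,.256/' t2.py; python3 t2.py -4 0 98 3
```

```text
comb local [ -9.1  -4.3 138.9] roterr(tool) [-0.0003 -0.0069 -0.0008] F [-0.2 -0.8 -1.5] Ftool [ 1.  -0.7  1.1] Tq [-0.04  0.34 -0.04] gap 13.9 t 8.8833 j [ 0.16 -0.47  2.17  0.05  0.95 -1.68]
dist 41.49 rot [-0.0003 -0.0069 -0.0008] n 3 t 8.8833
{"dx": -0.0018, "dy": 0.0014, "dz": 0.0136, "wx": -0.0001, "wy": -0.0023, "wz": -0.0003},
{"dx": -0.0018, "dy": 0.0014, "dz": 0.0136, "wx": -0.0001, "wy": -0.0023, "wz": -0.0003},
{"dx": -0.0018, "dy": 0.0014, "dz": 0.0136, "wx": -0.0001, "wy": -0.0023, "wz": -0.0003},
```

>>> carry_out(
  plan=[
    {"dx": -0.002, "dy": 0.0015, "dz": 0.012, "wx": 0, "wy": -0.003, "wz": 0},
    {"dx": -0.002, "dy": 0.0015, "dz": 0.012, "wx": 0, "wy": -0.002, "wz": 0},
    {"dx": -0.001, "dy": 0.001, "dz": 0.01, "wx": 0, "wy": -0.002, "wz": 0},
    {"dx": 0, "dy": 0, "dz": 0.002, "wx": 0, "wy": 0, "wz": 0},
    {"dx": 0, "dy": 0, "dz": 0, "wx": 0, "wy": 0, "wz": 0},
  ],
)

```text
time: 9.3
ee_pos: [564.1, 164.6, 142.4]
orientation: [0.248, -0.122, 0.961, 0.031]
force: [0.3, -0.6, -1.5]
finger_gap: 13.9
```

```bash
python3 t2.py -4 0 95 1;python3 look.py b; python3 look.py c n
```

```text
comb local [ -0.7  -3.6 103.5] roterr(tool) [-0.0035  0.0041 -0.0035] F [ 0.3 -0.6 -1.5] Ftool [ 0.6 -0.6  1.4] Tq [-0.03  0.41  0.06] gap 13.9 t 9.3 j [ 0.17 -0.37  2.15  0.05  0.86 -1.67]
dist 9.91 rot [-0.0035  0.0041 -0.0035] n 1 t 9.3
{"dx": 0.0035, "dy": 0.0037, "dz": 0.0085, "wx": -0.0035, "wy": 0.0041, "wz": -0.0035},
```

View pics/l_b.png

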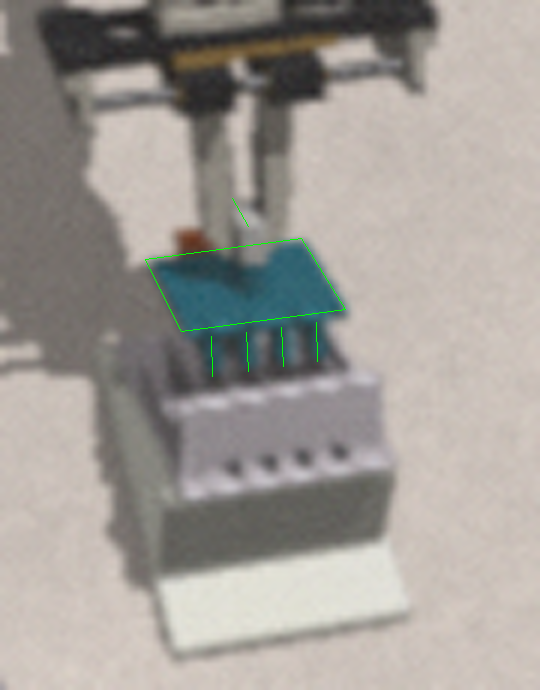

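View pics/l_c.png

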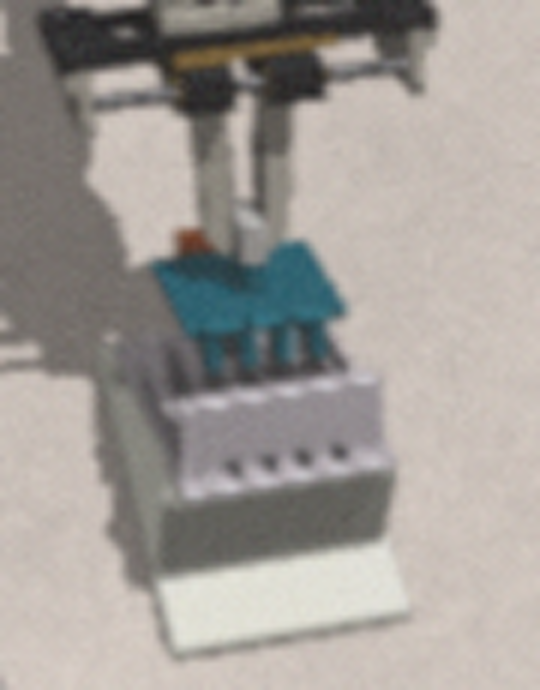

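```bash
python3 - <<'E'
from h import *
for yc in(-5,-3,-1,1):
  for xc in (-2,0,2):
    f=proj("scene",casw(np.array([[45+xc,yc,103.5-34],[45+xc,yc,47.5],[45+xc,yc+42,103.5-29],[45+xc,yc-42,103.5-29],[-45+xc,yc+42,103.5-29]]),601.2,179.1,.25))
    print(yc,xc,((f+.5-[265,125])*6).round(0).tolist())
a=cv2.imread("pics/raw_scene_c.png")[160:200,280:335]
cv2.imwrite("pics/z.png",cv2.resize(cv2.convertScaleAbs(a,alpha=1.5),None,fx=14,fy=14,interpolation=cv2.INTER_CUBIC))
E
```

```text
-5 -2 [[263.0, 330.0], [264.0, 369.0], [344.0, 310.0], [180.0, 332.0], [301.0, 238.0]]
-5 0 [[264.0, 331.0], [265.0, 371.0], [345.0, 311.0], [181.0, 333.0], [302.0, 239.0]]
-5 2 [[265.0, 333.0], [266.0, 372.0], [346.0, 313.0], [182.0, 335.0], [303.0, 241.0]]
-3 -2 [[267.0, 329.0], [268.0, 368.0], [348.0, 309.0], [184.0, 331.0], [305.0, 237.0]]
-3 0 [[268.0, 331.0], [269.0, 370.0], [349.0, 311.0], [185.0, 333.0], [306.0, 239.0]]
-3 2 [[269.0, 332.0], [270.0, 372.0], [350.0, 312.0], [186.0, 335.0], [307.0, 240.0]]
-1 -2 [[271.0, 329.0], [272.0, 368.0], [352.0, 308.0], [188.0, 331.0], [308.0, 237.0]]
-1 0 [[272.0, 330.0], [273.0, 369.0], [353.0, 310.0], [189.0, 332.0], [309.0, 238.0]]
-1 2 [[273.0, 332.0], [274.0, 371.0], [354.0, 312.0], [189.0, 334.0], [310.0, 240.0]]
1 -2 [[275.0, 328.0], [276.0, 367.0], [356.0, 308.0], [192.0, 330.0], [312.0, 236.0]]
1 0 [[276.0, 330.0], [277.0, 369.0], [357.0, 310.0], [193.0, 332.0], [313.0, 238.0]]
1 2 [[276.0, 331.0], [278.0, 371.0], [358.0, 311.0], [193.0, 334.0], [314.0, 239.0]]
```

View pics/z.png

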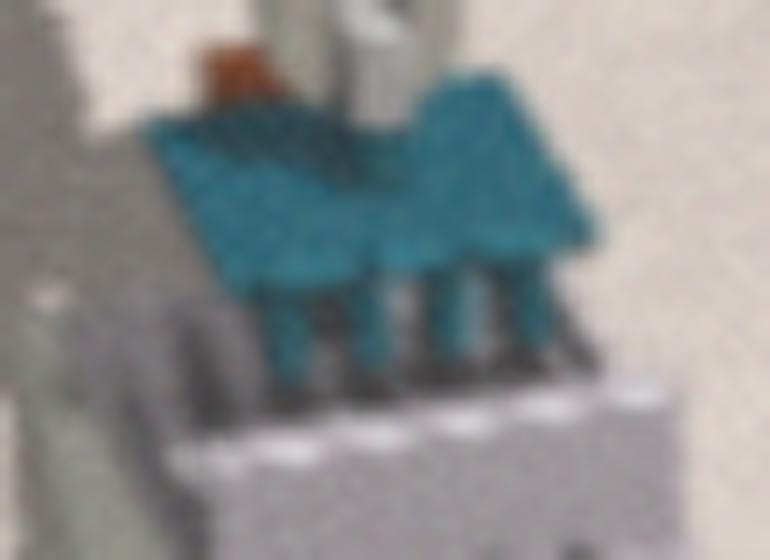

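>>> carry_out(
  plan=[
    {"dx": 0.002, "dy": 0.002, "dz": 0.003, "wx": -0.002, "wy": 0.002, "wz": -0.001},
    {"dx": 0.002, "dy": 0.0015, "dz": 0.003, "wx": -0.001, "wy": 0.002, "wz": -0.001},
    {"dx": 0, "dy": 0, "dz": 0.001, "wx": 0, "wy": 0, "wz": 0},
    {"dx": 0, "dy": 0, "dz": 0, "wx": 0, "wy": 0, "wz": 0},
  ],
)

```text
time: 9.73
ee_pos: [563.6, 167.8, 136.4]
orientation: [0.247, -0.123, 0.961, 0.032]
force: [-0.3, 0.2, -0.7]
finger_gap: 13.4
```

```bash
python3 t2.py -4 0 92 1;python3 look.py d n;  python3 - <<'E'
from h import *
a=cv2.imread("pics/raw_scene_d.png")[160:200,280:335]
cv2.imwrite("pics/z2.png",cv2.resize(cv2.convertScaleAbs(a,alpha=1.5),None,fx=14,fy=14,interpolation=cv2.INTER_CUBIC))
E
```

```text
comb local [-3.2 -0.4 98.1] roterr(tool) [-0.0008  0.0028 -0.0019] F [-0.3  0.2 -0.7] Ftool [0.6 0.3 0.5] Tq [-0.05  0.38  0.01] gap 13.4 t 9.7333 j [ 0.18 -0.36  2.16  0.05  0.85 -1.67]
dist 6.14 rot [-0.0008  0.0028 -0.0019] n 1 t 9.7333
{"dx": 0.0008, "dy": 0.0004, "dz": 0.0061, "wx": -0.0008, "wy": 0.0028, "wz": -0.0019},
```

View pics/z2.png

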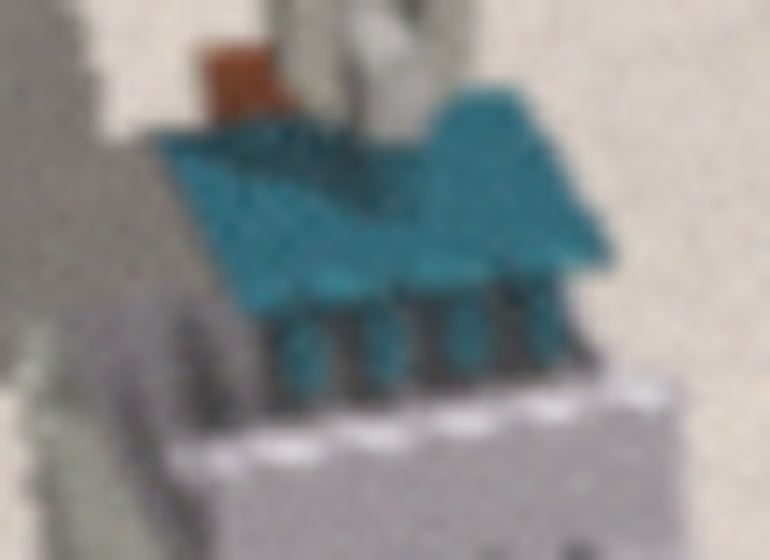

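>>> carry_out(
  plan=[
    {"dx": 0.0005, "dy": 0.0005, "dz": 0.005, "wx": 0, "wy": 0.002, "wz": -0.001},
    {"dx": 0, "dy": 0, "dz": 0.005, "wx": 0, "wy": 0.001, "wz": -0.001},
    {"dx": 0, "dy": 0, "dz": 0.004, "wx": 0, "wy": 0, "wz": 0},
    {"dx": 0, "dy": 0, "dz": 0, "wx": 0, "wy": 0, "wz": 0},
  ],
)

```text
time: 10.12
ee_pos: [570.4, 170.3, 123.5]
orientation: [0.246, -0.124, 0.961, 0.031]
force: [-0.2, 0.6, -2.1]
finger_gap: 14.1
```

```bash
python3 t2.py -4 0 76 1
```

```text
comb local [-3.   0.3 83.3] roterr(tool) [-0.0008  0.0009  0.0007] F [-0.2  0.6 -2.1] Ftool [1.1 0.6 1.8] Tq [0.02 0.41 0.05] gap 14.1 t 10.1167 j [ 0.18 -0.32  2.15  0.05  0.81 -1.67]
dist 7.35 rot [-0.0008  0.0009  0.0007] n 1 t 10.1167
{"dx": 0.001, "dy": -0.0002, "dz": 0.0073, "wx": -0.0008, "wy": 0.0009, "wz": 0.0007},
```

>>> carry_out(
  plan=[
    {"dx": 0.0007, "dy": 0, "dz": 0.004, "wx": 0, "wy": 0, "wz": 0},
    {"dx": 0.0003, "dy": 0, "dz": 0.003, "wx": 0, "wy": 0, "wz": 0},
    {"dx": 0, "dy": 0, "dz": 0.002, "wx": 0, "wy": 0, "wz": 0},
  ],
)

```text
time: 10.37
ee_pos: [574.1, 171.1, 114.1]
orientation: [0.246, -0.124, 0.961, 0.031]
force: [0.5, -0.1, -1.0]
finger_gap: 13.7
```

```bash
python3 t2.py -4 0 68 1
```

```text
comb local [-4.2  0.2 73.3] roterr(tool) [-0.0009  0.0005  0.0008] F [ 0.5 -0.1 -1. ] Ftool [ 0.1 -0.2  1.1] Tq [-0.05  0.38  0.01] gap 13.7 t 10.3667 j [ 0.18 -0.3   2.15  0.05  0.79 -1.67]
dist 5.26 rot [-0.0009  0.0005  0.0008] n 1 t 10.3667
{"dx": -0.0002, "dy": -0.0002, "dz": 0.0053, "wx": -0.0009, "wy": 0.0005, "wz": 0.0008},
```

Fins are entering freely.

>>> carry_out(
  plan=[
    {"dx": 0, "dy": 0, "dz": 0.004, "wx": 0, "wy": 0, "wz": 0},
    {"dx": 0, "dy": 0, "dz": 0.003, "wx": 0, "wy": 0, "wz": 0},
    {"dx": 0, "dy": 0, "dz": 0.001, "wx": 0, "wy": 0, "wz": 0},
  ],
)

```text
time: 10.62
ee_pos: [578.0, 172.2, 105.8]
orientation: [0.245, -0.124, 0.961, 0.031]
force: [0.5, -0.2, -0.8]
finger_gap: 13.5
```

```bash
python3 t2.py -4 0 64 1
```

```text
comb local [-4.6  0.2 64. ] roterr(tool) [-0.0009 -0.0001  0.0008] F [ 0.5 -0.2 -0.8] Ftool [ 0.  -0.3  0.9] Tq [-0.12  0.42 -0.04] gap 13.5 t 10.6167 j [ 0.18 -0.27  2.14  0.05  0.77 -1.67]
dist 0.61 rot [-0.0009 -0.0001  0.0008] n 1 t 10.6167
{"dx": -0.0006, "dy": -0.0002, "wx": -0.0009, "wy": -0.0001, "wz": 0.0008},
```

>>> carry_out(
  plan=[
    {"dx": 0, "dy": 0, "dz": 0.001, "wx": 0, "wy": 0, "wz": 0},
    {"dx": 0, "dy": 0, "dz": 0.001, "wx": 0, "wy": 0, "wz": 0},
  ],
)

```text
time: 10.78
ee_pos: [578.8, 171.9, 105.0]
orientation: [0.245, -0.124, 0.961, 0.031]
force: [-33.7, -8.5, 29.5]
finger_gap: 13.6
```

```bash
python3 t2.py -4 0 62 1;python3 look.py e n;  python3 - <<'E'
from h import *
a=cv2.imread("pics/raw_scene_e.png")[160:205,280:335]
cv2.imwrite("pics/z3.png",cv2.resize(cv2.convertScaleAbs(a,alpha=1.5),None,fx=12,fy=12,interpolation=cv2.INTER_CUBIC))
E
```

```text
comb local [-4.3 -0.3 63. ] roterr(tool) [-0.0016 -0.0015  0.0012] F [-33.7  -8.5  29.5] Ftool [ 16.4   0.2 -42.5] Tq [-0.38  3.09  0.15] gap 13.6 t 10.7833 j [ 0.18 -0.27  2.14  0.05  0.77 -1.67]
dist 1.09 rot [-0.0016 -0.0015  0.0012] n 1 t 10.7833
{"dx": -0.0004, "dy": 0.0003, "dz": 0.001, "wx": -0.0016, "wy": -0.0015, "wz": 0.0012},
```

View pics/z3.png

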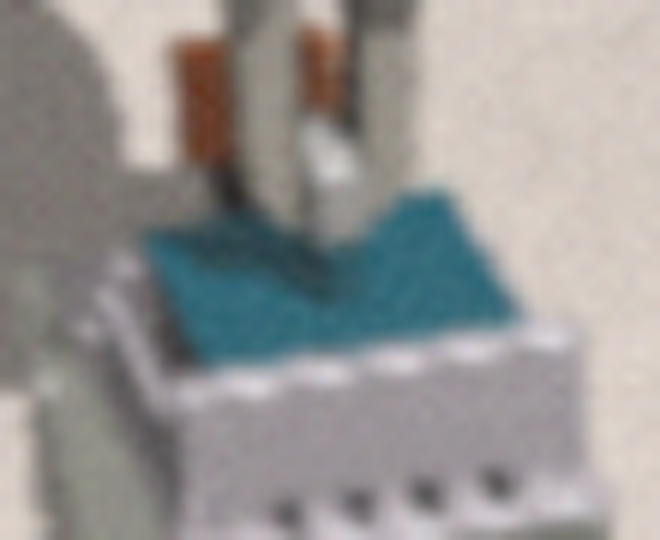

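>>> carry_out(
  plan=[
    {"dx": 0, "dy": 0, "dz": -0.001, "wx": 0, "wy": 0, "wz": 0},
    {"dx": 0, "dy": 0, "dz": 0, "wx": 0, "wy": 0, "wz": 0},
  ],
)

```text
time: 11.0
ee_pos: [578.5, 171.9, 106.9]
orientation: [0.245, -0.124, 0.961, 0.031]
force: [-0.4, 0.4, -1.1]
finger_gap: 13.8
```

```bash
python3 t2.py -4 0 62 1
```

```text
comb local [-3.7 -0.2 64.8] roterr(tool) [-0.0015 -0.001   0.0013] F [-0.4  0.4 -1.1] Ftool [0.8 0.5 0.8] Tq [-0.1   0.33 -0.03] gap 13.8 t 11.0 j [ 0.18 -0.27  2.14  0.05  0.77 -1.67]
dist 2.79 rot [-0.0015 -0.001   0.0013] n 1 t 11.0
{"dx": 0.0003, "dy": 0.0002, "dz": 0.0028, "wx": -0.0015, "wy": -0.001, "wz": 0.0013},
```

>>> carry_out(
  plan=[
    {"dx": 0, "dy": 0, "dz": 0.0005, "wx": 0, "wy": 0, "wz": 0},
    {"dx": 0, "dy": 0, "dz": 0, "wx": 0, "wy": 0, "wz": 0},
    {"dx": 0, "dy": 0, "dz": 0, "wx": 0, "wy": 0, "wz": 0},
    {"dx": 0, "dy": 0, "dz": 0, "wx": 0, "wy": 0, "wz": 0},
    {"dx": 0, "dy": 0, "dz": 0, "wx": 0, "wy": 0, "wz": 0},
  ],
  hand=0.4,
)

```text
time: 11.42
ee_pos: [580.2, 172.3, 107.8]
orientation: [0.247, -0.124, 0.961, 0.031]
force: [0.2, 0.3, -0.3]
finger_gap: 36.4
```

```bash
python3 t2.py -4 0 150
```

```text
comb local [-1.8 -0.2 64.7] roterr(tool) [-0.0016  0.0025  0.0013] F [ 0.2  0.3 -0.3] Ftool [-0.1  0.2  0.4] Tq [ 0.05  0.25 -0.02] gap 36.4 t 11.4167 j [ 0.18 -0.27  2.14  0.05  0.77 -1.67]
dist 85.32 rot [-0.0016  0.0025  0.0013] n 3 t 11.4167
{"dx": 0.0007, "dz": -0.0284, "wx": -0.0005, "wy": 0.0008, "wz": 0.0004},
{"dx": 0.0007, "dy": 0.0001, "dz": -0.0284, "wx": -0.0005, "wy": 0.0008, "wz": 0.0004},
{"dx": 0.0007, "dy": 0.0001, "dz": -0.0284, "wx": -0.0005, "wy": 0.0008, "wz": 0.0004},
```

Retract straight out.

>>> carry_out(
  plan=[
    {"dx": 0, "dy": 0, "dz": -0.01, "wx": 0, "wy": 0, "wz": 0},
    {"dx": 0, "dy": 0, "dz": -0.02, "wx": 0, "wy": 0, "wz": 0},
    {"dx": 0, "dy": 0, "dz": -0.025, "wx": 0, "wy": 0, "wz": 0},
    {"dx": 0, "dy": 0, "dz": -0.02, "wx": 0, "wy": 0, "wz": 0},
    {"dx": 0, "dy": 0, "dz": 0, "wx": 0, "wy": 0, "wz": 0},
  ],
)

```text
time: 11.83
ee_pos: [542.8, 162.7, 173.2]
orientation: [0.244, -0.124, 0.961, 0.031]
force: [0.5, 0.4, 0.3]
finger_gap: 37.1
```

```bash
python3 t2.py -4 0 150;python3 look.py f n
```

```text
comb local [ -4.2  -0.  140.6] roterr(tool) [-0.0012 -0.0023  0.001 ] F [0.5 0.4 0.3] Ftool [-0.7  0.3  0. ] Tq [-0.01  0.23  0.04] gap 37.1 t 11.8333 j [ 0.17 -0.47  2.16  0.05  0.95 -1.67]
dist 9.39 rot [-0.0012 -0.0023  0.001 ] n 1 t 11.8333
{"dx": -0.0003, "dz": -0.0094, "wx": -0.0012, "wy": -0.0023, "wz": 0.001},
```

View pics/l_f.png

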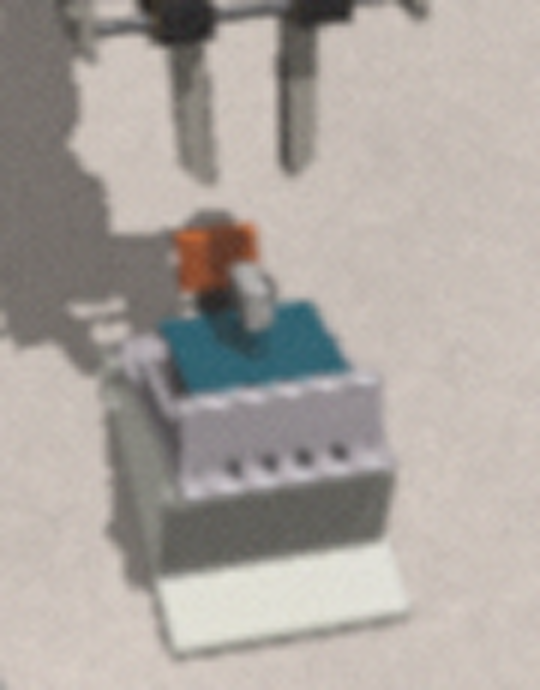

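```bash
cat > t3.py <<'E'
import t2
from t2 import *
import sys
th=float(sys.argv[5])
t2.Q=Q=tool(Rc.apply([0,0,-1]),Rc.apply([np.cos(th),-np.sin(th),0]))
x,y,z=map(float,sys.argv[1:4]);info()
p,q,o=cur();yl=Rc.inv().apply(q.apply([0,1,0]));print("jaw theta",np.arctan2(-yl[1],yl[0]).round(3))
plan(Rc.apply([x,y,z])+[CX,CY,72]-Q.apply(TO),Q,int(sys.argv[4]) or None,36)
E
python3 t3.py -75.3 0 120 0 .09
```

```text
comb local [ -4.9  -0.  139.2] roterr(tool) [-3.4000e-03 -1.3000e-03  1.6617e+00] F [ 0.1 -0.2  0.2] Ftool [-0.2 -0.2 -0.1] Tq [-0.02  0.21 -0.01] gap 37.2 t 11.8833 j [ 0.17 -0.46  2.16  0.05  0.95 -1.67]
jaw theta -1.572
dist 72.91 rot [-3.4000e-03 -1.3000e-03  1.6617e+00] n 15 t 11.8833
{"dx": 0.0047, "dz": 0.0013, "wx": -0.0002, "wy": -0.0001, "wz": 0.1108},
{"dx": 0.0047, "dy": -0.0005, "dz": 0.0013, "wx": -0.0002, "wy": -0.0001, "wz": 0.1108},
{"dx": 0.0046, "dy": -0.001, "dz": 0.0013, "wx": -0.0002, "wy": -0.0001, "wz": 0.1108},
{"dx": 0.0044, "dy": -0.0015, "dz": 0.0013, "wx": -0.0002, "wy": -0.0001, "wz": 0.1108},
{"dx": 0.0042, "dy": -0.002, "dz": 0.0013, "wx": -0.0002, "wy": -0.0001, "wz": 0.1108},
{"dx": 0.004, "dy": -0.0025, "dz": 0.0013, "wx": -0.0002, "wy": -0.0001, "wz": 0.1108},
{"dx": 0.0037, "dy": -0.0029, "dz": 0.0013, "wx": -0.0002, "wy": -0.0001, "wz": 0.1108},
{"dx": 0.0034, "dy": -0.0033, "dz": 0.0013, "wx": -0.0002, "wy": -0.0001, "wz": 0.1108},
{"dx": 0.003, "dy": -0.0036, "dz": 0.0013, "wx": -0.0002, "wy": -0.0001, "wz": 0.1108},
{"dx": 0.0026, "dy": -0.0039, "dz": 0.0013, "wx": -0.0002, "wy": -0.0001, "wz": 0.1108},
{"dx": 0.0021, "dy": -0.0042, "dz": 0.0013, "wx": -0.0002, "wy": -0.0001, "wz": 0.1108},
{"dx": 0.0016, "dy": -0.0044, "dz": 0.0013, "wx": -0.0002, "wy": -0.0001, "wz": 0.1108},
{"dx": 0.0011, "dy": -0.0046, "dz": 0.0013, "wx": -0.0002, "wy": -0.0001, "wz": 0.1108},
{"dx": 0.0006, "dy": -0.0046, "dz": 0.0013, "wx": -0.0002, "wy": -0.0001, "wz": 0.1108},
{"dx": 0.0001, "dy": -0.0047, "dz": 0.0013, "wx": -0.0002, "wy": -0.0001, "wz": 0.1108},
```

>>> carry_out(
  plan=[
    {"dx": 0.004, "dy": 0, "dz": 0.001, "wx": 0, "wy": 0, "wz": 0.06},
    {"dx": 0.0045, "dy": 0, "dz": 0.001, "wx": 0, "wy": 0, "wz": 0.11},
    {"dx": 0.0045, "dy": -0.001, "dz": 0.001, "wx": 0, "wy": 0, "wz": 0.11},
    {"dx": 0.0045, "dy": -0.0015, "dz": 0.001, "wx": 0, "wy": 0, "wz": 0.11},
    {"dx": 0.004, "dy": -0.002, "dz": 0.001, "wx": 0, "wy": 0, "wz": 0.11},
    {"dx": 0.004, "dy": -0.0025, "dz": 0.001, "wx": 0, "wy": 0, "wz": 0.11},
    {"dx": 0.0035, "dy": -0.003, "dz": 0.001, "wx": 0, "wy": 0, "wz": 0.11},
    {"dx": 0.0035, "dy": -0.0035, "dz": 0.001, "wx": 0, "wy": 0, "wz": 0.11},
    {"dx": 0.003, "dy": -0.0035, "dz": 0.001, "wx": 0, "wy": 0, "wz": 0.11},
    {"dx": 0.0025, "dy": -0.004, "dz": 0.001, "wx": 0, "wy": 0, "wz": 0.11},
    {"dx": 0.002, "dy": -0.004, "dz": 0.001, "wx": 0, "wy": 0, "wz": 0.11},
    {"dx": 0.0015, "dy": -0.0045, "dz": 0.001, "wx": 0, "wy": 0, "wz": 0.11},
    {"dx": 0.001, "dy": -0.0045, "dz": 0.001, "wx": 0, "wy": 0, "wz": 0.11},
    {"dx": 0, "dy": -0.0045, "dz": 0.001, "wx": 0, "wy": 0, "wz": 0.1},
    {"dx": 0, "dy": -0.002, "dz": 0, "wx": 0, "wy": 0, "wz": 0.05},
    {"dx": 0, "dy": 0, "dz": 0, "wx": 0, "wy": 0, "wz": 0},
  ],
)

```text
time: 13.22
ee_pos: [487.9, 146.1, 101.3]
orientation: [0.14, 0.608, 0.758, 0.189]
force: [0.5, 0.4, 0.4]
finger_gap: 37.4
```

```bash
python3 t3.py -75.3 0 110 0 .09; python3 look.py g n
```

```text
comb local [-88.5  -2.2 105. ] roterr(tool) [-0.0242  0.0015  0.0524] F [0.5 0.4 0.4] Ftool [ 0.2  0.7 -0.1] Tq [-0.1   0.23  0.01] gap 37.4 t 13.2167 j [ 0.15 -0.58  2.36  0.06  0.89 -0.09]
jaw theta 0.038
dist 14.8 rot [-0.0242  0.0015  0.0524] n 1 t 13.2167
{"dx": 0.0027, "dy": 0.0135, "dz": -0.0053, "wx": -0.0242, "wy": 0.0015, "wz": 0.0524},
```

View pics/l_g.png

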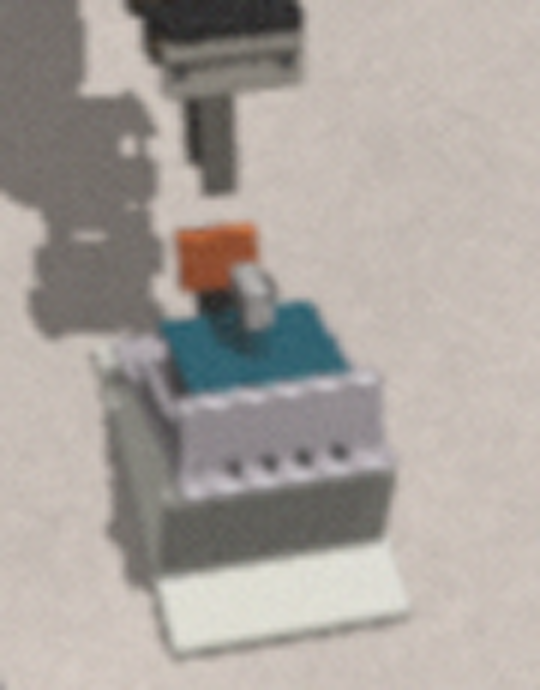

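>>> carry_out(
  plan=[
    {"dx": 0.001, "dy": 0.006, "dz": -0.001, "wx": -0.01, "wy": 0, "wz": 0.025},
    {"dx": 0.001, "dy": 0.005, "dz": -0.001, "wx": -0.01, "wy": 0, "wz": 0.02},
    {"dx": 0, "dy": 0.001, "dz": 0, "wx": 0, "wy": 0, "wz": 0},
    {"dx": 0, "dy": 0, "dz": 0, "wx": 0, "wy": 0, "wz": 0},
  ],
)

```text
time: 13.6
ee_pos: [497.1, 150.1, 106.3]
orientation: [0.142, 0.621, 0.745, 0.198]
force: [-0.0, 0.1, 0.1]
finger_gap: 37.3
```

```bash
python3 t3.py -75.3 0 100 0 .09; python3 look.py h n
```

```text
comb local [-77.8  -0.6 104.6] roterr(tool) [-0.0064  0.0015  0.016 ] F [-0.   0.1  0.1] Ftool [ 0.1  0.  -0.1] Tq [-0.13  0.31  0.02] gap 37.3 t 13.6 j [ 0.16 -0.57  2.35  0.06  0.87 -0.05]
jaw theta 0.074
dist 5.4 rot [-0.0064  0.0015  0.016 ] n 1 t 13.6
{"dx": 0.0009, "dy": 0.0027, "dz": 0.0046, "wx": -0.0064, "wy": 0.0015, "wz": 0.016},
```

View pics/l_h.png

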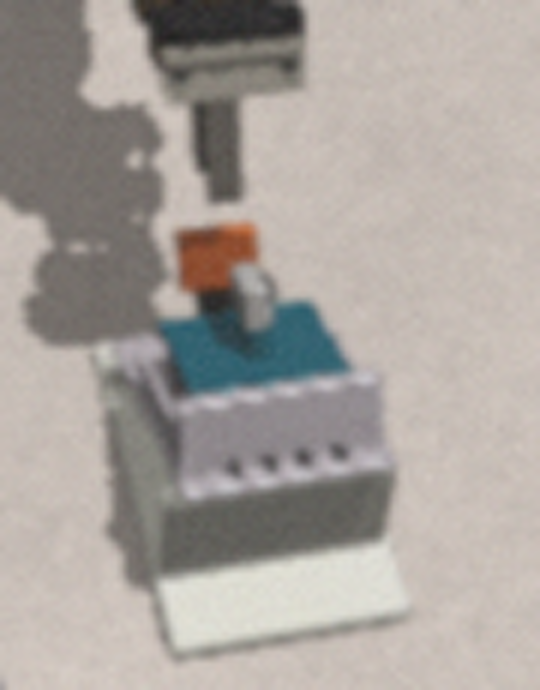

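```bash
python3 - <<'E'
from h import *
f=lambda P,p:((proj("scene",casw(np.array(P,float),*p))+.5-[265,125])*6).round(0).tolist()
for p in((601.2,179.1,.25),(601,178,.256)):
  print("handle top ends,centre",f([[-75.3,-22,73],[-75.3,22,73],[-75.3,0,61],[-69,0,39]],p),"tip now",f([[-77.8+27,-.6,104.6-16],[-77.8+36,-.6-7.5,104.6-16],[-77.8+36,7,104.6-16]],p))
E
```

```text
handle top ends,centre [[181.0, 233.0], [261.0, 223.0], [222.0, 248.0], [226.0, 290.0]] tip now [[229.0, 220.0], [219.0, 228.0], [247.0, 224.0]]
handle top ends,centre [[178.0, 233.0], [258.0, 222.0], [219.0, 248.0], [223.0, 290.0]] tip now [[226.0, 219.0], [216.0, 228.0], [244.0, 224.0]]
```

>>> carry_out(
  plan=[
    {"dx": 0.0005, "dy": 0.002, "dz": 0.008, "wx": -0.004, "wy": 0.001, "wz": 0.01},
    {"dx": 0, "dy": 0.001, "dz": 0.01, "wx": -0.002, "wy": 0, "wz": 0.005},
    {"dx": 0, "dy": 0, "dz": 0.006, "wx": 0, "wy": 0, "wz": 0},
    {"dx": 0, "dy": 0, "dz": 0, "wx": 0, "wy": 0, "wz": 0},
  ],
)

```text
time: 13.98
ee_pos: [511.8, 154.2, 86.7]
orientation: [0.143, 0.624, 0.741, 0.202]
force: [-1.0, -0.8, -0.1]
finger_gap: 37.2
```

```bash
python3 t3.py -75.3 0 60 3 .09; python3 look.py i n
```

```text
comb local [-74.   -0.5  80.2] roterr(tool) [0.0011 0.0005 0.0045] F [-1.  -0.8 -0.1] Ftool [-0.6 -1.  -0.5] Tq [-0.11  0.32  0.01] gap 37.2 t 13.9833 j [ 0.16 -0.49  2.34  0.06  0.79 -0.04]
jaw theta 0.085
dist 20.25 rot [0.0011 0.0005 0.0045] n 3 t 13.9833
{"dx": 0.0001, "dy": -0.0005, "dz": 0.0067, "wx": 0.0004, "wy": 0.0002, "wz": 0.0015},
{"dx": 0.0001, "dy": -0.0005, "dz": 0.0067, "wx": 0.0004, "wy": 0.0002, "wz": 0.0015},
{"dx": 0.0001, "dy": -0.0005, "dz": 0.0067, "wx": 0.0004, "wy": 0.0002, "wz": 0.0015},
```

View pics/l_i.png

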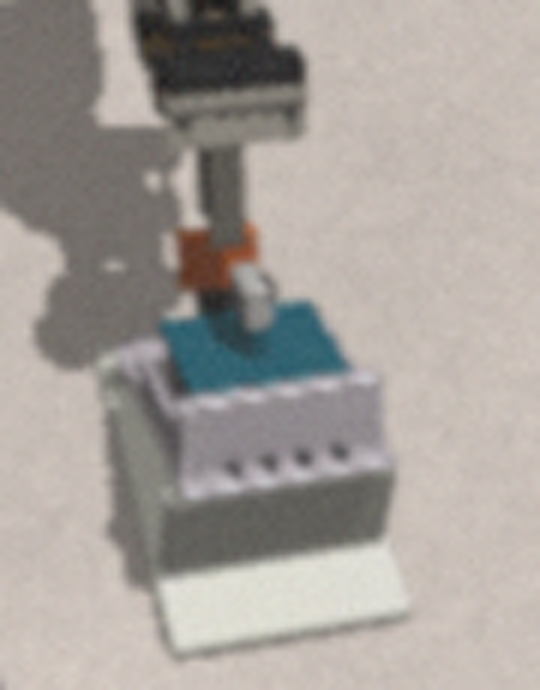

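>>> carry_out(
  plan=[
    {"dx": 0, "dy": -0.001, "dz": 0.007, "wx": 0, "wy": 0, "wz": 0.001},
    {"dx": 0, "dy": -0.0005, "dz": 0.007, "wx": 0, "wy": 0, "wz": 0.001},
    {"dx": 0, "dy": 0, "dz": 0.003, "wx": 0, "wy": 0, "wz": 0},
    {"dx": 0, "dy": 0, "dz": 0, "wx": 0, "wy": 0, "wz": 0},
  ],
)

```text
time: 14.37
ee_pos: [519.1, 156.2, 71.0]
orientation: [0.143, 0.625, 0.74, 0.203]
force: [0.2, 0.6, 0.3]
finger_gap: 37.3
```

```bash
python3 t3.py -75.3 0 60 1 .09; python3 look.py j n
```

```text
comb local [-74.9  -0.4  62.7] roterr(tool) [0.0021 0.0005 0.0035] F [0.2 0.6 0.3] Ftool [ 0.6  0.4 -0. ] Tq [-0.11  0.31  0.  ] gap 37.3 t 14.3667 j [ 0.17 -0.43  2.33  0.06  0.74 -0.04]
jaw theta 0.086
dist 2.8 rot [0.0021 0.0005 0.0035] n 1 t 14.3667
{"dx": 0.0004, "dy": -0.0005, "dz": 0.0027, "wx": 0.0021, "wy": 0.0005, "wz": 0.0035},
```

View pics/l_j.png

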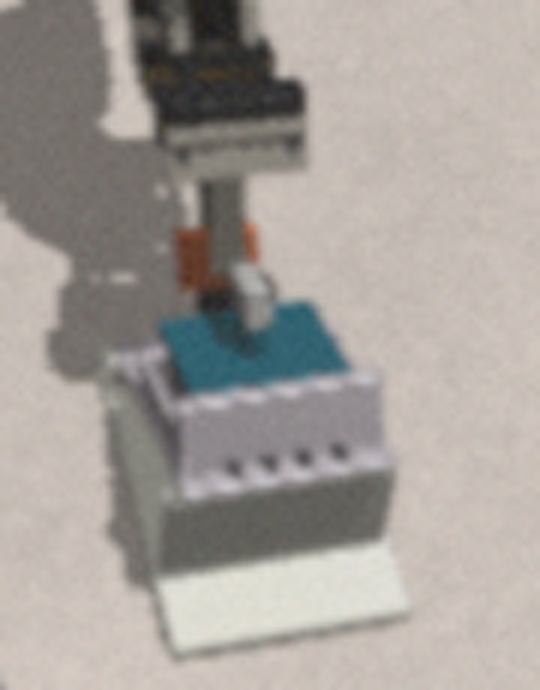

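>>> carry_out(
  plan=[
    {"dx": 0, "dy": 0, "dz": 0.001, "wx": 0, "wy": 0, "wz": 0},
    {"dx": 0, "dy": 0, "dz": 0.0005, "wx": 0, "wy": 0, "wz": 0},
    {"dx": 0, "dy": 0, "dz": 0.0, "wx": 0, "wy": 0, "wz": 0},
    {"dx": 0, "dy": 0, "dz": 0, "wx": 0, "wy": 0, "wz": 0},
    {"dx": 0, "dy": 0, "dz": 0, "wx": 0, "wy": 0, "wz": 0},
    {"dx": 0, "dy": 0, "dz": 0, "wx": 0, "wy": 0, "wz": 0},
  ],
  hand=0,
  grip_force=25,
)

```text
time: 14.92
ee_pos: [519.2, 156.3, 69.7]
orientation: [0.143, 0.625, 0.741, 0.202]
force: [4.3, -0.3, -3.3]
finger_gap: 11.9
```

```bash
python3 t3.py -75.3 0 60 1 .09
```

```text
comb local [-75.4  -0.3  61.6] roterr(tool) [0.0007 0.0004 0.0037] F [ 4.3 -0.3 -3.3] Ftool [-1.2  2.1  4.9] Tq [-0.04  0.03 -0.09] gap 11.9 t 14.9167 j [ 0.17 -0.43  2.33  0.06  0.74 -0.04]
jaw theta 0.086
dist 1.63 rot [0.0007 0.0004 0.0037] n 1 t 14.9167
{"dx": 0.0003, "dy": 0.0001, "dz": 0.0016, "wx": 0.0007, "wy": 0.0004, "wz": 0.0037},
```

>>> carry_out(
  plan=[
    {"dx": 0, "dy": 0, "dz": 0, "wx": 0, "wy": 0, "wz": 0.05},
    {"dx": 0, "dy": 0, "dz": 0, "wx": 0, "wy": 0, "wz": 0.08},
    {"dx": 0, "dy": 0, "dz": 0, "wx": 0, "wy": 0, "wz": 0.08},
    {"dx": 0, "dy": 0, "dz": 0, "wx": 0, "wy": 0, "wz": 0.08},
    {"dx": 0, "dy": 0, "dz": 0, "wx": 0, "wy": 0, "wz": 0.08},
  ],
)

```text
time: 15.33
ee_pos: [520.2, 156.2, 70.3]
orientation: [0.103, 0.754, 0.608, 0.227]
force: [4.0, 0.5, -2.9]
finger_gap: 11.6
```

```bash
python3 t3.py -75.3 0 61 1 .5
```

```text
comb local [-74.3  -0.6  61.6] roterr(tool) [ 0.004  -0.0007  0.0317] F [ 4.   0.5 -2.9] Ftool [0.4 2.1 4.4] Tq [-0.25  0.19  0.08] gap 11.6 t 15.3333 j [ 0.17 -0.43  2.33  0.06  0.74  0.34]
jaw theta 0.468
dist 1.38 rot [ 0.004  -0.0007  0.0317] n 1 t 15.3333
{"dx": 0.0001, "dy": -0.0012, "dz": 0.0006, "wx": 0.004, "wy": -0.0007, "wz": 0.0317},
```

>>> carry_out(
  plan=[
    {"dx": 0, "dy": -0.001, "dz": 0, "wx": 0.002, "wy": 0, "wz": 0.1},
    {"dx": 0, "dy": 0, "dz": 0, "wx": 0.001, "wy": 0, "wz": 0.1},
    {"dx": 0, "dy": 0, "dz": 0, "wx": 0, "wy": 0, "wz": 0.1},
    {"dx": 0, "dy": 0, "dz": 0, "wx": 0, "wy": 0, "wz": 0.1},
    {"dx": 0, "dy": 0, "dz": 0, "wx": 0, "wy": 0, "wz": 0.1},
    {"dx": 0, "dy": 0, "dz": 0, "wx": 0, "wy": 0, "wz": 0.1},
  ],
)

```text
time: 15.83
ee_pos: [521.8, 155.2, 71.0]
orientation: [0.029, 0.904, 0.345, 0.249]
force: [3.6, -0.7, -2.4]
finger_gap: 11.9
```

```bash
python3 t3.py -75.3 0 61 1 1.57
```

```text
comb local [-72.9  -1.9  61.6] roterr(tool) [ 0.0043 -0.0059  0.4732] F [ 3.6 -0.7 -2.4] Ftool [0.8 2.2 3.7] Tq [-0.38  0.36  0.02] gap 11.9 t 15.8333 j [ 0.16 -0.43  2.33  0.06  0.73  0.97]
jaw theta 1.097
dist 3.3 rot [ 0.0043 -0.0059  0.4732] n 1 t 15.8333
{"dx": -0.0014, "dy": -0.003, "dz": 0.0006, "wx": 0.0043, "wy": -0.0059, "wz": 0.4732},
```

>>> carry_out(
  plan=[
    {"dx": -0.001, "dy": -0.0015, "dz": 0, "wx": 0.002, "wy": -0.002, "wz": 0.1},
    {"dx": 0, "dy": -0.001, "dz": 0, "wx": 0.001, "wy": -0.002, "wz": 0.1},
    {"dx": 0, "dy": 0, "dz": 0, "wx": 0, "wy": 0, "wz": 0.09},
    {"dx": 0, "dy": 0, "dz": 0, "wx": 0, "wy": 0, "wz": 0.07},
    {"dx": 0, "dy": 0, "dz": 0, "wx": 0, "wy": 0, "wz": 0.04},
  ],
)

```text
time: 16.25
ee_pos: [522.5, 153.9, 71.2]
orientation: [-0.023, 0.957, 0.147, 0.25]
force: [1.1, -0.2, -1.2]
finger_gap: 11.7
```

```bash
python3 t3.py -75.3 0 61 1 1.57
```

```text
comb local [-72.5  -3.3  61.6] roterr(tool) [ 0.0068 -0.0068  0.049 ] F [ 1.1 -0.2 -1.2] Ftool [0.3 0.5 1.5] Tq [0.01 0.53 0.2 ] gap 11.7 t 16.25 j [ 0.17 -0.42  2.33  0.06  0.73  1.4 ]
jaw theta 1.521
dist 4.57 rot [ 0.0068 -0.0068  0.049 ] n 1 t 16.25
{"dx": -0.0028, "dy": -0.0036, "dz": 0.0005, "wx": 0.0068, "wy": -0.0068, "wz": 0.049},
```

>>> carry_out(
  plan=[
    {"dx": 0, "dy": 0, "dz": 0, "wx": 0, "wy": 0, "wz": 0.03},
    {"dx": 0, "dy": 0, "dz": 0, "wx": 0, "wy": 0, "wz": 0.03},
  ],
)

```text
time: 16.42
ee_pos: [522.6, 153.7, 71.2]
orientation: [-0.03, 0.961, 0.116, 0.249]
force: [1.7, -0.6, -1.9]
finger_gap: 12.0
```

```bash
python3 t3.py -75.3 0 61 1 1.57; python3 -c "
from pl import *
p,q,o=cur();print('tool torque',q.inv().apply(o['torque']).round(2))"; python3 look.py k n
```

```text
comb local [-72.5  -3.5  61.6] roterr(tool) [ 0.0069 -0.007  -0.0151] F [ 1.7 -0.6 -1.9] Ftool [0.4 1.  2.4] Tq [-0.24  0.4   0.42] gap 12.0 t 16.4167 j [ 0.16 -0.43  2.33  0.06  0.73  1.46]
jaw theta 1.585
dist 4.71 rot [ 0.0069 -0.007  -0.0151] n 1 t 16.4167
{"dx": -0.003, "dy": -0.0036, "dz": 0.0005, "wx": 0.0069, "wy": -0.007, "wz": -0.0151},
tool torque [ 0.09 -0.45 -0.43]
```

View pics/l_k.png

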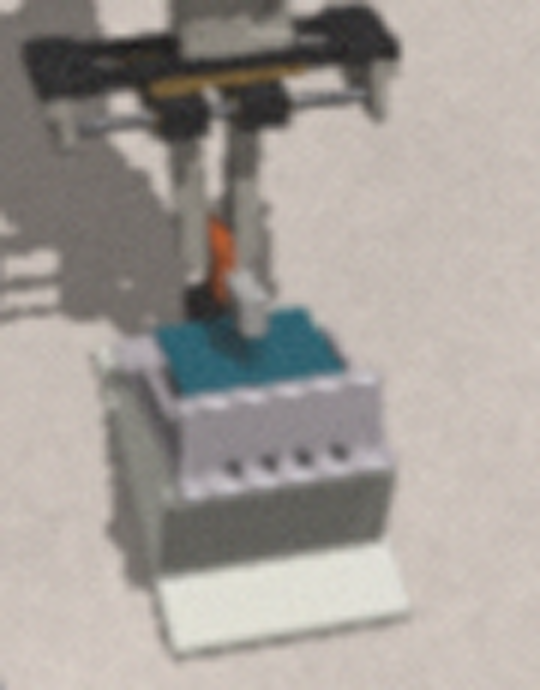

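>>> carry_out(
  plan=[
    {"dx": 0, "dy": 0, "dz": 0, "wx": 0, "wy": 0, "wz": 0.04},
    {"dx": 0, "dy": 0, "dz": 0, "wx": 0, "wy": 0, "wz": 0.03},
  ],
)

```text
time: 16.63
ee_pos: [522.7, 153.7, 71.2]
orientation: [-0.039, 0.965, 0.082, 0.248]
force: [2.2, 1.5, -2.5]
finger_gap: 12.4
```

```bash
python3 t3.py -75.3 0 61 1 1.57; python3 -c "
from pl import *
p,q,o=cur();print('tool torque',q.inv().apply(o['torque']).round(2))"
```

```text
comb local [-72.4  -3.5  61.6] roterr(tool) [ 0.007  -0.0077 -0.086 ] F [ 2.2  1.5 -2.5] Ftool [ 0.9 -1.   3.4] Tq [-0.21  0.3   0.48] gap 12.4 t 16.6333 j [ 0.17 -0.43  2.33  0.06  0.73  1.54]
jaw theta 1.656
dist 4.83 rot [ 0.007  -0.0077 -0.086 ] n 1 t 16.6333
{"dx": -0.0033, "dy": -0.0034, "dz": 0.0006, "wx": 0.007, "wy": -0.0077, "wz": -0.086},
tool torque [ 0.1  -0.35 -0.48]
```

>>> carry_out(
  plan=[
    {"dx": 0, "dy": 0, "dz": 0, "wx": 0, "wy": 0, "wz": 0},
    {"dx": 0, "dy": 0, "dz": 0, "wx": 0, "wy": 0, "wz": 0},
    {"dx": 0, "dy": 0, "dz": 0, "wx": 0, "wy": 0, "wz": 0},
    {"dx": 0, "dy": 0, "dz": 0, "wx": 0, "wy": 0, "wz": 0},
    {"dx": 0, "dy": 0, "dz": 0, "wx": 0, "wy": 0, "wz": 0},
    {"dx": 0, "dy": 0, "dz": 0, "wx": 0, "wy": 0, "wz": 0},
  ],
  hand=0.45,
)

```text
time: 17.13
ee_pos: [523.3, 153.8, 72.2]
orientation: [-0.039, 0.964, 0.084, 0.249]
force: [-0.1, 0.6, -0.1]
finger_gap: 41.5
```

```bash
python3 t3.py -75.3 0 130 0 1.65; python3 look.py m n
```

```text
comb local [-71.5  -3.5  62.1] roterr(tool) [ 0.0065 -0.0096 -0.0022] F [-0.1  0.6 -0.1] Ftool [-0.1 -0.6  0.1] Tq [-0.05  0.34  0.  ] gap 41.5 t 17.1333 j [ 0.17 -0.43  2.33  0.06  0.73  1.53]
jaw theta 1.652
dist 68.08 rot [ 0.0065 -0.0096 -0.0022] n 2 t 17.1333
{"dx": -0.0018, "dy": -0.0014, "dz": -0.034, "wx": 0.0033, "wy": -0.0048, "wz": -0.0011},
{"dx": -0.002, "dy": -0.0016, "dz": -0.0339, "wx": 0.0033, "wy": -0.0048, "wz": -0.0011},
```

View pics/l_m.png

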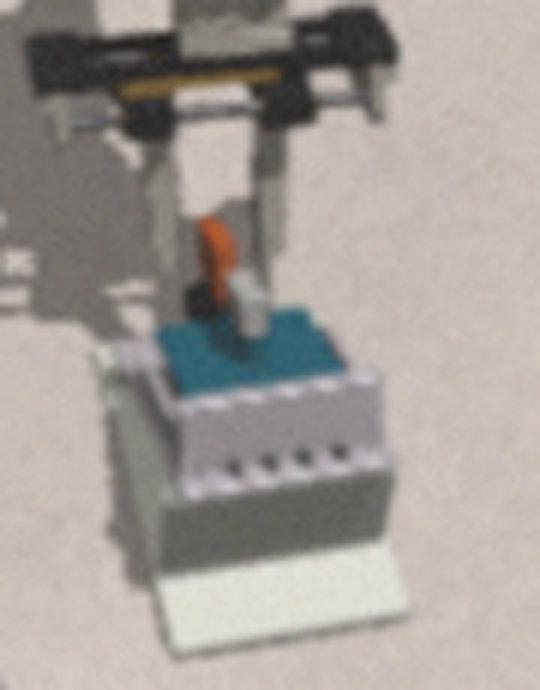

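>>> carry_out(
  plan=[
    {"dx": 0, "dy": 0, "dz": -0.012, "wx": 0, "wy": 0, "wz": 0},
    {"dx": 0, "dy": 0, "dz": -0.025, "wx": 0, "wy": 0, "wz": 0},
    {"dx": 0, "dy": 0, "dz": -0.025, "wx": 0, "wy": 0, "wz": 0},
    {"dx": 0, "dy": 0, "dz": -0.02, "wx": 0, "wy": 0, "wz": 0},
    {"dx": 0, "dy": 0, "dz": -0.005, "wx": 0, "wy": 0, "wz": 0},
  ],
)

```text
time: 17.6
ee_pos: [478.5, 143.0, 147.2]
orientation: [-0.038, 0.965, 0.084, 0.245]
force: [0.7, -0.4, 0.1]
finger_gap: 41.8
```

```bash
python3 t3.py -75.3 -230 150 0 1.65
```

```text
comb local [-75.8  -2.7 150.1] roterr(tool) [ 0.0065 -0.0024 -0.0016] F [ 0.7 -0.4  0.1] Ftool [0.6 0.5 0.2] Tq [-0.05  0.32 -0.04] gap 41.8 t 17.6 j [ 0.15 -0.71  2.36  0.05  0.99  1.53]
jaw theta 1.652
dist 227.14 rot [ 0.0065 -0.0024 -0.0016] n 7 t 17.6
{"dx": 0.0027, "dy": 0.0323, "dz": 0.0002, "wx": 0.0009, "wy": -0.0003, "wz": -0.0002},
{"dx": 0.0027, "dy": 0.0323, "dz": 0.0002, "wx": 0.0009, "wy": -0.0003, "wz": -0.0002},
{"dx": 0.0027, "dy": 0.0323, "dz": 0.0002, "wx": 0.0009, "wy": -0.0003, "wz": -0.0002},
{"dx": 0.0027, "dy": 0.0323, "dz": 0.0001, "wx": 0.0009, "wy": -0.0003, "wz": -0.0002},
{"dx": 0.0027, "dy": 0.0323, "dz": 0.0001, "wx": 0.0009, "wy": -0.0003, "wz": -0.0002},
{"dx": 0.0026, "dy": 0.0323, "dz": 0.0001, "wx": 0.0009, "wy": -0.0003, "wz": -0.0002},
{"dx": 0.0026, "dy": 0.0323, "wx": 0.0009, "wy": -0.0003, "wz": -0.0002},
```

>>> carry_out(
  plan=[
    {"dx": 0, "dy": 0.02, "dz": -0.005, "wx": 0, "wy": 0, "wz": 0},
    {"dx": 0, "dy": 0.033, "dz": -0.003, "wx": 0, "wy": 0, "wz": 0},
    {"dx": 0, "dy": 0.033, "dz": 0, "wx": 0, "wy": 0, "wz": 0},
    {"dx": 0, "dy": 0.033, "dz": 0, "wx": 0, "wy": 0, "wz": 0},
    {"dx": 0, "dy": 0.033, "dz": 0, "wx": 0, "wy": 0, "wz": 0},
    {"dx": 0, "dy": 0.033, "dz": 0, "wx": 0, "wy": 0, "wz": 0},
    {"dx": 0, "dy": 0.033, "dz": 0, "wx": 0, "wy": 0, "wz": 0},
    {"dx": 0, "dy": 0.02, "dz": 0, "wx": 0, "wy": 0, "wz": 0},
    {"dx": 0, "dy": 0, "dz": 0, "wx": 0, "wy": 0, "wz": 0},
    {"dx": 0, "dy": 0, "dz": 0, "wx": 0, "wy": 0, "wz": 0},
  ],
)

```text
time: 18.43
ee_pos: [523.1, -103.0, 147.4]
orientation: [-0.038, 0.963, 0.085, 0.252]
force: [-0.5, 0.1, -0.2]
finger_gap: 41.9
```

```bash
python3 - <<'E'
from h import *
from pl import cur
print(cur()[0],cur()[2]['joint_positions'])
for n in("scene","top"):
    im=cams.camera(n)[:,:,::-1].copy();cv2.imwrite(f"pics/raw_{n}9.png",im)
t=cv2.imread("pics/raw_top9.png");s=cv2.imread("pics/raw_scene9.png")
cv2.imwrite("pics/top9.png",cv2.resize(t,None,fx=1.5,fy=1.5))
cl=[([45,42,35],[45,-42,35]),([45,-42,35],[-45,-42,35]),([-45,-42,35],[-45,42,35]),([-45,42,35],[45,42,35]),([18,0,75],[-18,0,75]),([-53.3,0,73],[-97.3,0,73])]
overlay(s,"scene",(601.2,179.1,.25),275,155,65,82,7,"pics/f1.png",cl)
overlay(s,"scene",(601.2,179.1,.25),275,155,65,82,7,"pics/f0.png",[])
overlay(t,"top",(600.9,175.3,.26),165,160,65,78,7,"pics/f2.png",cl)
a=[cv2.imread(f"pics/f{i}.png")[:546] for i in(0,1)]
cv2.imwrite("pics/f01.png",np.hstack([a[0][:,:395],a[1][:,:395]]))
E
```

```text
[ 523.06335964 -102.95573627  147.4434635 ] [-0.55697401 -0.48507112  2.22720098  0.41386073  1.06021359  0.69497855]
```

View pics/f01.png

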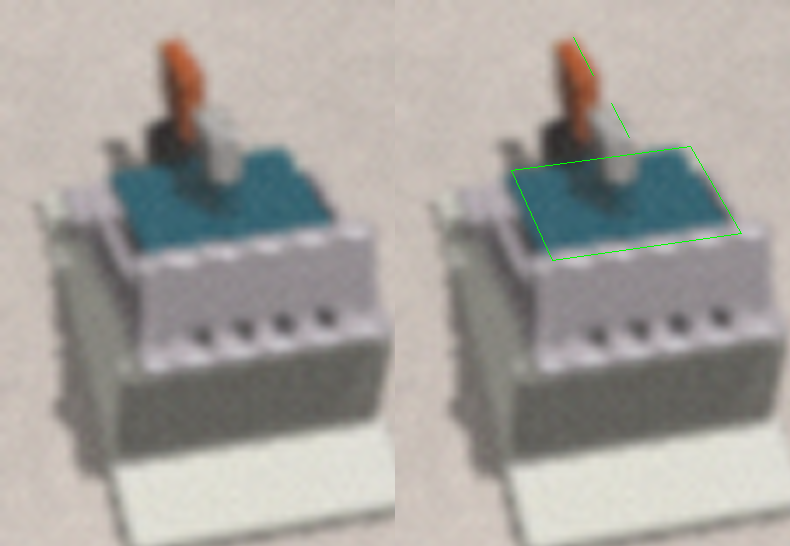

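View pics/f2.png

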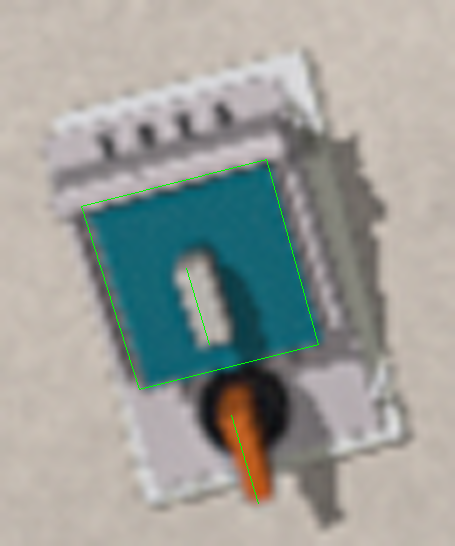

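View pics/top9.png

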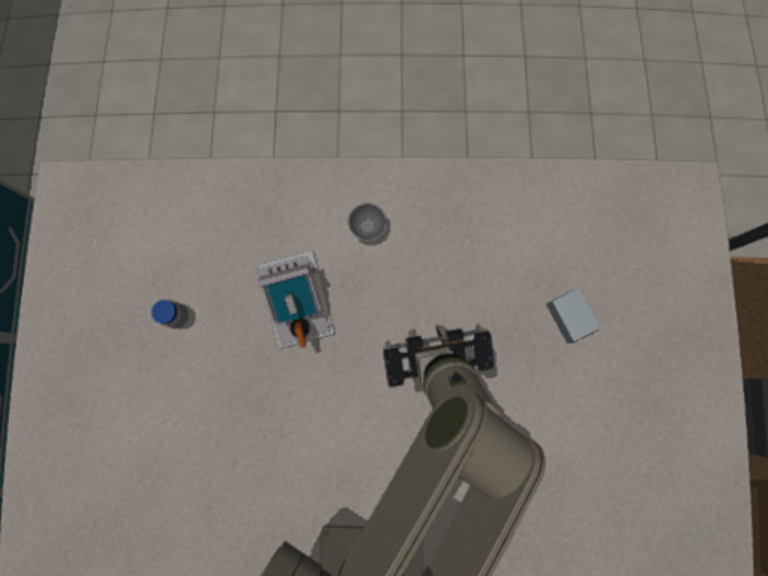

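```bash
python3 - <<'E'
from h import *
a=cv2.imread("pics/raw_top0.png").astype(int);b=cv2.imread("pics/raw_top9.png").astype(int)
for n,(u,v) in dict(jar=(112,208),bowl=(245,148),carton=(382,210)).items():
    print(n,abs(a-b)[v-20:v+20,u-20:u+20].mean().round(2))
from cell import env
print(env.job_done())
E
```

```text
jar 4.74
bowl 4.74
carton 5.27
the job is handed in; nothing more can be done
None
```

I fitted the comb into the cassette, turned the cam handle clockwise to its stop, let go and backed the arm clear. The job was handed in at about 18.5 s; no verdict is reported.

- **First grasp missed:** The jaws closed on nothing. The tool's real fingertips sit about 25 mm further back along the tool axis than the stated tool frame. I measured this in the pictures, corrected for it, and the second grasp held.
- **Comb:** The fins slid in freely. A firm contact came at the expected seated height, with a brief peak of 42 N along the tool, which I eased off before releasing. That force went through the held comb, not the arm or gripper body.
- **Cam:** At a jaw angle of about 1.58 rad the resistance rose to 0.43 N m. Past that the pads only slipped on the handle, so I take it to be at the stop (1.57).
- **Final pictures:** In the top view the plate matches its home outline and meets the upper rail, with the handle along the slope. The scene view shows the comb up to about 3 mm to the −y side. The two cameras also disagreed by about 4 mm in y on the comb and the cassette before the fit. The fins have 2.5 mm of play either way, so part of that offset may be real.
- **Handle position:** While I turned the handle, the measured grip point drifted to about y −3.5 mm, x +3 mm from its nominal place. Forces stayed small, and I did not find the cause.
- **Jar, bowl and carton:** They look unmoved in the before and after top views. The mean image difference around each is about 5 grey levels, which I take to be image noise.

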